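Select the marked label roll and feed a label

ROBOT

A 6-joint arm with a two-finger parallel gripper is mounted at the origin on a cart in front of the work surface, level with it; the furniture and walls round the work are solid. World frame = base frame: x ahead of the robot, y to its left, z up, the work surface at z = 0. Lengths are in m, angles in rad, forces in N, time in s.
With the tool pointing down it reaches from about 0.275 to 0.725 m from the base axis. Payload 5.6 kg.
Tool frame: the origin (TCP) lies between the finger pads; the fingertips stand 8 mm ahead of it and the grasp point (between the pads) lies 11 mm behind it; z points along the fingers, y is the line along which they close (so a half turn about z gives the same grasp; the last joint's range is limited). The gripper opens to 85 mm and grips with 20 to 120 N. Pads are 22 mm wide; open, the fingers measure 114 mm over their backs; the gripper's body (76 mm by 85 mm) begins 54 mm behind the grasp point. The pads swing forward as they close: fully open they stand 13 mm farther back than shut.
Start: joints at [1.43, 0.255, 0.108, 0, -1.424, -0.285], TCP at [0.227, 0.501, 0.239] pointing down, gripper open.
Joint ranges: [-2.95, 2.95], [-1.21, 1.97], [-1.09, 1.5], [-2.87, 1.71], [-2.94, -0.07], [-3.05, 3.05]. Speed limits (rad/s): [2.57, 2.57, 3.14, 3.14, 3.14, 3.14].

INTERFACE

Orientations are given as a unit quaternion [w, x, y, z].
In Python, from bench import env gives the robot as it stands.
- The arm moves only by the tool step_arm, never from a script. Its argument "deltas" is a list of rows, each an object with "delta_pos": the shift along the tool's x, y, z normalised to -1 to 1, where 1 is 0.25 m, a list of three; "dr": the turn, a rotation vector about the tool's x, y, z normalised to -1 to 1, where 1 is 6 degrees, a list of three; "grip": the opening, from -1 (shut) to 1 (fully open). In form: [{"delta_pos": [x, y, z], "dr": [wx, wy, wz], "grip": grip}, ...]. A call has 1 to 12 rows; each row shifts and turns the commanded pose from where the row before left it, along the tool's axes as they then stand; what a row does not reach is not made up. A row lasts 1/12 s, in which the tool goes at most 41.7 mm and 7.16 degrees, less where a joint would pass 70% of its speed; a pose out of reach is approached as far as the arm can. A call with a number of a shift or a turn outside -1 to 1 is refused whole. A call with a gripper value outside its range is refused whole. The fingers move at their own pace and stop on an object; "force" is the grip in N (left out, the last holds). Time passes only in rows, so rows that do not move let the fingers close. It gives the time, the measured TCP pose, the force, the opening and the grip force at its end, in the units of the state.
- env.get_obs(): the state, without advancing time (a new reading comes with each control period).
- env.get_image(name): name is "scene" or "top" or "wrist"; returns a dict with "frame" (400x640x3 uint8, red, green, blue), "fx", "fy", "cx", "cy" (pixels), "cam_to_world" (4x4, takes a point from camera to world coordinates). Camera axes: x right, y down, z forward; pixel columns grow to the right and rows downward; lengths in m; the calibration is good to about 2 mm. A picture is of the moment at which its call begins. There is no depth.
- env.job_done(): hands the job in; it is judged then, once.
The state is a dict: "time": time; "joints": joint angles; "dq": joint speeds; "tau": joint torques, N m; "ee_pos": TCP position; "tcp_rot": TCP orientation; "wrist_force": force on the tool from outside, world axes, zero at the start; "moment": the same for the moment, N m; "finger_gap": finger opening in m; "gripper_force": force on a finger pad.
Only numpy, scipy, OpenCV 4.12 (cv2) and the standard library are available. Lean on these libraries where they do the work, as an engineer would, in place of code of your own. Each camera call takes 0.05 s, during which the arm holds its last target. There are 200 camera calls.

TASK

On the counter's label dispenser, turn the push-to-turn selector the shorter way round to the station marked by the tall pin, keep it pushed in past the stations between, and let it spring fully up into that station's catch, feeling for it and never forcing the knob down or round. Then press the feed key once fully down and let it come back up. Leave the goods and things standing around where they are.

Things in the scene. Friction and masses are not known exactly. Their poses are not given: they have to be found in the camera images.
- console: Fixed flat white label dispenser, 150 (x) x 220 (y) mm, grey deck 40 mm high; origin at the centre of its underside, z up, -x its front. Selector axis at x 0, y -40 mm. Eight stations lie round it at radius 58 mm, every 45 degrees from the console's +x, each with a steel stud 8 mm thick, seven low (6 mm), one the tall pin. Hidden below, each has a catch slot, up to 5 degrees to either side of its stud.
- selector: Black selector knob, turns endlessly about its vertical axis; origin on the axis, 40 mm above the console's underside when up, lower when pushed in; x axis toward the pointer. Spring up: 2 N when up, +0.6 N per mm. It turns freely (0.04 N m friction) over 6 mm in; hard bottom at 12 mm. In a slot it has 3.5 degrees of play, then a wall: its inner contact with bottom or wall must stay under 20 N (0.6 N m of turning).
- bar_top (a point): Centre of the top of the selector's grip bar, on the axis, 50 mm above the selector's origin. The bar is 60 mm long along the selector's x, 18 mm wide, 30 mm high, and stands on a round flange of radius 40 mm whose top is 20 mm above the selector's origin (fingers can press on the flange on both sides of the bar). Fingers that push hard on the bar can hold the knob down by friction: slacken a little to let it rise.
- pointer_tip (a point): Tip of the small steel pointer nose on the flange, 48 mm from the axis; 57 mm above the console's underside when the knob is up in a catch. Let up between catches the knob hangs 6 mm lower, rubbing under a ring (0.07 N m to turn), and turned so springs up into the next slot it meets, whose walls then stop it. It starts hanging so, about halfway between two stations.
- tall_pin: The tall steel pin with a small flat head that marks the wanted station: 24 mm high, 8 mm thick, head 13 mm; origin at its foot on the deck, 58 mm from the selector axis. It stands 55 to 130 degrees from the pointer's start, on either side.
- feed_key (a joint): Travel of the feed key in m: 0 up, 0.006 fully pressed; springs back; 1.5 N to start, 5 N fully down.
- feed_key_top (a point): Centre of the top of the round grey feed key (26 mm across, in a dark collar), at x +36, y +78 mm on the console, top 62 mm above the table when up; pressed downward.
- label_stack: Loose stack of white gift labels, 31 x 45 x 10 mm, lying on the deck in front of the feed key; origin at the centre of its underside. Leave alone.
- tea_tin: Loose tin, 58 mm across, 72 mm high; origin at the centre of its underside. Leave alone.
- butter_bar: Loose wrapped butter bar, 57 x 101 x 25 mm; origin at the centre of its underside. Leave alone.
- sign: Loose small acrylic card stand, 26 x 62 x 51 mm; origin at the centre of its underside. Leave alone.
- ring_pack: Loose ring cake in a film bag, 90 x 94 x 24 mm; origin at the centre of its underside. Leave alone.
- date_stamp: Loose wooden hand stamp, 26 x 34 x 62 mm; origin at the centre of its underside. Leave alone.

How it is judged:
By the outcome, as a careful person would: the job done as asked, in the order asked, and still so for the second after the job is handed in, with the robot touching nothing.
It also fails if it takes over 72 s, if anything falls off the work surface, if the arm or the gripper's body presses on something with over 40 N, if the wrist force passes 120 N, or if a joint passes its speed limit or range.

## Working session

There is one attempt and no reset: what is moved stays moved. The work goes in short steps, Python scripts to look and compute and a tool call to move; the robot and the scene stay as the last step left them, time stands still between calls to the robot, and variables do not carry over. Pictures are saved under pics/ and viewed, at most 10 in all, crops included, and the job is handed in when it is done.

Besides the shell and the picture viewer there is one more tool, called after "Request:" in YAML: its name, and indented under it one key for each argument. step_arm: Moves the arm, as the interface text tells. Its arguments: {"type":"object","properties":{"deltas":{"type":"array"},"force":{"type":"number"}},"required":["deltas"]}

```bash
mkdir -p pics; cat > h.py <<'E'
import numpy as np, cv2
from bench import env
def snap(n,f,crop=None,s=1):
    im=env.get_image(n); np.savez('pics/'+f+'.npz',**{k:im[k] for k in im})
    a=im['frame'][:,:,::-1]
    if crop: a=a[crop[1]:crop[3],crop[0]:crop[2]]
    cv2.imwrite('pics/'+f+'.png',cv2.resize(a,None,fx=s,fy=s,interpolation=cv2.INTER_CUBIC)); return im
def ray(f,u,v,z):
    d=np.load('pics/'+f+'.npz'); T=d['cam_to_world']
    r=T[:3,:3]@[(u-d['cx'])/d['fx'],(v-d['cy'])/d['fy'],1]; o=T[:3,3]
    return o+r*(z-o[2])/r[2]
def proj(f,p):
    d=np.load('pics/'+f+'.npz'); T=np.linalg.inv(d['cam_to_world']); c=T[:3,:3]@np.array(p)+T[:3,3]
    return d['fx']*c[0]/c[2]+d['cx'],d['fy']*c[1]/c[2]+d['cy']
E
python3 - <<'E'
from h import *
for n in ('top','scene'):
    im=snap(n,n+'0'); print(n,im['fx'],im['cam_to_world'].round(3).tolist())
print(env.get_obs())
E
```

```text
top 409.8522641566352 [[0.149, -0.92, 0.362, 0.112], [-0.989, -0.142, 0.046, -0.032], [0.009, -0.365, -0.931, 1.06], [0.0, 0.0, 0.0, 1.0]]
scene 398.5360681670089 [[0.665, -0.365, 0.652, -0.248], [-0.747, -0.338, 0.573, -0.671], [0.011, -0.868, -0.497, 0.649], [0.0, 0.0, 0.0, 1.0]]
{'time': 0.1, 'joints': array([ 1.42959329e+00,  2.55734399e-01,  1.07164155e-01, -4.10777135e-04,
       -1.42387612e+00, -2.84602795e-01]), 'dq': array([-0.00113036, -0.00226657,  0.00312491,  0.0032635 , -0.0012957 ,
        0.00097467]), 'tau': array([-2.61637244e-03, -3.87601197e+01,  2.38475329e+01,  5.37789658e+00,
       -3.78708268e-03, -1.85623975e-06]), 'ee_pos': array([0.22695891, 0.50054604, 0.23847534]), 'tcp_rot': array([ 8.37451127e-04,  9.77414912e-01, -2.11327634e-01, -1.43526018e-04]), 'wrist_force': array([ 0.42518341, -0.11619963,  0.69900592]), 'moment': array([-0.01297097, -0.05896262,  0.05838268]), 'gripper_force': 0.0, 'finger_gap': 0.08527397530002703}
```

View pics/top0.png

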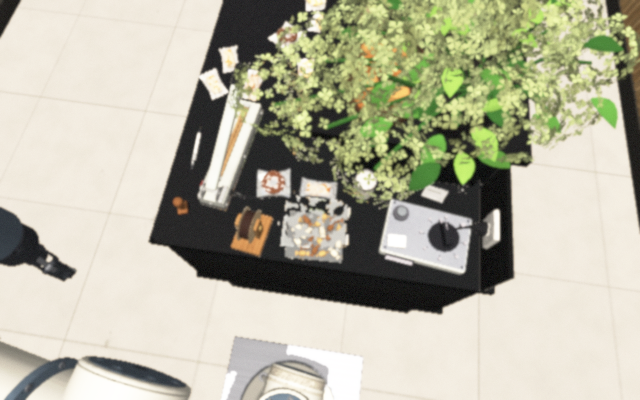

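View pics/scene0.png

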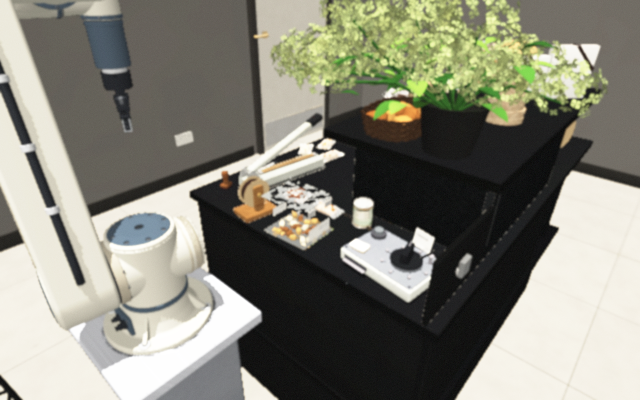

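View crops.

The console shows in top at about (427,236), its knob near (444,236) and the key near (401,212). The scene view puts the console near (393,260), beside a dark divider. I'll enlarge both.

```bash
python3 - <<'E'
from h import *
a=np.load('pics/top0.npz')['frame'][185:285,365:515,::-1]
b=np.load('pics/scene0.npz')['frame'][215:305,330:480,::-1]
z=lambda x:cv2.resize(x,None,fx=5,fy=3*5/3,interpolation=cv2.INTER_CUBIC)
cv2.imwrite('pics/t1.png',z(a));cv2.imwrite('pics/s1.png',z(b))
E
```

```text
(no output)
```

View pics/t1.png

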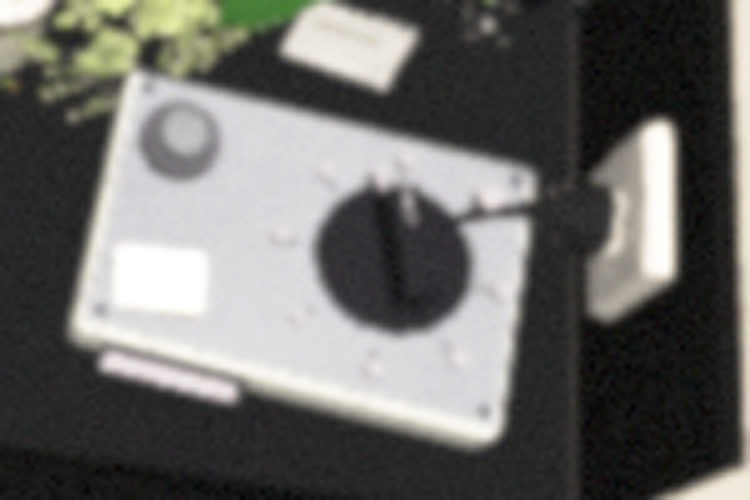

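View pics/s1.png

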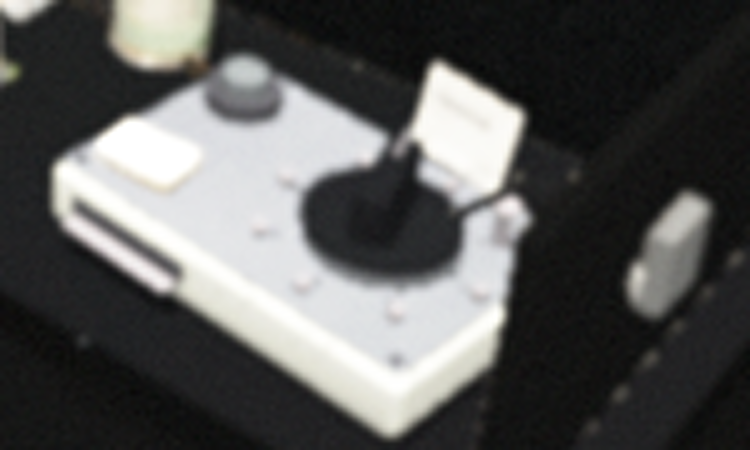

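Top crop: deck corners at about (138,75), (535,170), (500,435) and (75,335), and the key at (182,135). The flange is centred at about (395,257), the steel nose at (407,205), with bright studs round it. A dark line runs right from the flange. Next I'll fit the console pose and project the stations.

```bash
cat >> h.py <<'E'
from scipy.optimize import least_squares
def cw(q,P):
    c,s=np.cos(q[2]),np.sin(q[2]); P=np.array(P); return np.array([q[0]+c*P[0]-s*P[1],q[1]+s*P[0]+c*P[1],P[2]])
E
python3 - <<'E'
from h import *
T=lambda x,y:(365+x/5-.4,185+y/5-.4); S=lambda x,y:(330+x/5-.4,215+y/5-.4)
obs=[('top0',(.075,.11,.04),T(138,75)),('top0',(.075,-.11,.04),T(535,170)),('top0',(-.075,-.11,.04),T(500,435)),('top0',(-.075,.11,.04),T(77,333)),
('top0',(.036,.078,.062),T(182,130)),('scene0',(.036,.078,.062),S(246,70)),('scene0',(-.075,-.11,.04),S(395,380)),('scene0',(-.075,.11,.04),S(60,165))]
f=lambda q:np.ravel([np.subtract(proj(n,cw(q,P)),o) for n,P,o in obs])
r=least_squares(f,[.45,-.3,0],loss='soft_l1'); q=r.x; print(q,np.degrees(q[2])); print(f(q).reshape(-1,2).round(1).tolist())
np.save('q.npy',q)
for n,g in (('top0',(365,185)),('scene0',(330,215))):
  print(n)
  for k in range(8):
    a=k*np.pi/4; x,y=.058*np.cos(a),-.04+.058*np.sin(a)
    w=[(np.subtract(proj(n,cw(q,(x,y,z))),g)*5).round() for z in (.046,.064)]
    print(k*45,w)
  print([(np.subtract(proj(n,cw(q,(0,-.04,z))),g)*5).round() for z in (.054,.084)])
for x,y in((455,215),(550,205)): print(ray('top0',*T(x,y),.04),ray('top0',*T(x,y),.1))
for x,y in((455,212),(515,190)): print(ray('scene0',*S(x,y),.04),ray('scene0',*S(x,y),.1))
print(ray('top0',*T(576,300),0), ray('top0',*T(20,450),0))
E
```

```text
[ 0.46890566 -0.28786214 -0.11285744] -6.466255120056888
[[-1.4, -1.7], [0.8, -0.4], [0.6, 0.9], [-0.5, -0.9], [0.5, 0.6], [-0.6, -0.0], [1.0, 1.2], [-2.3, -1.2]]
top0
0 [array([405., 159.]), array([415., 147.])]
45 [array([322., 169.]), array([332., 157.])]
90 [array([277., 233.]), array([286., 222.])]
135 [array([297., 315.]), array([306., 306.])]
180 [array([372., 367.]), array([382., 359.])]
225 [array([457., 356.]), array([469., 347.])]
270 [array([501., 289.]), array([513., 280.])]
315 [array([478., 208.]), array([490., 197.])]
[array([393., 256.]), array([412., 239.])]
scene0
0 [array([448., 178.]), array([453., 149.])]
45 [array([361., 155.]), array([365., 126.])]
90 [array([283., 172.]), array([286., 142.])]
135 [array([255., 221.]), array([259., 192.])]
180 [array([299., 278.]), array([303., 248.])]
225 [array([393., 306.]), array([398., 276.])]
270 [array([477., 286.]), array([483., 256.])]
315 [array([498., 232.]), array([503., 202.])]
[array([378., 213.]), array([386., 163.])]
[ 0.49797584 -0.36202518  0.04      ] [ 0.47524703 -0.34261349  0.1       ]
[ 0.51115246 -0.41140207  0.04      ] [ 0.48764848 -0.3890856   0.1       ]
[ 0.50847046 -0.34546917  0.04      ] [ 0.43393696 -0.3775016   0.1       ]
[ 0.54476619 -0.35891958  0.04      ] [ 0.46665819 -0.38962737  0.1       ]
[ 0.47476773 -0.44044245  0.        ] [ 0.3490514  -0.15325402  0.        ]
```

The tall pin's head fits the 315° station in both views: predicted (490,197) top and (503,202) scene, seen at (487,195) and (508,210). The nose needs a closer look, so I'll bring the wrist camera over.

Request:
step_arm:
  deltas:
    - {"delta_pos": [0.094,0.117,-0.036],"dr": [0,0,0],"grip": 1}
    - {"delta_pos": [0.094,0.117,-0.036],"dr": [0,0,0],"grip": 1}
    - {"delta_pos": [0.094,0.117,-0.036],"dr": [0,0,0],"grip": 1}
    - {"delta_pos": [0.094,0.117,-0.036],"dr": [0,0,0],"grip": 1}
    - {"delta_pos": [0.094,0.117,-0.036],"dr": [0,0,0],"grip": 1}
    - {"delta_pos": [0.094,0.117,-0.036],"dr": [0,0,0],"grip": 1}
    - {"delta_pos": [0.094,0.117,-0.036],"dr": [0,0,0],"grip": 1}
    - {"delta_pos": [0.094,0.117,-0.036],"dr": [0,0,0],"grip": 1}
    - {"delta_pos": [0.094,0.117,-0.036],"dr": [0,0,0],"grip": 1}
    - {"delta_pos": [0.094,0.117,-0.036],"dr": [0,0,0],"grip": 1}
    - {"delta_pos": [0.094,0.117,-0.036],"dr": [0,0,0],"grip": 1}

```text
time: 1.02
ee_pos: [0.3292, 0.0992, 0.3387]
tcp_rot: [-0.0, 0.978, -0.211, -0.0]
wrist_force: [1.4, 0.5, 0.2]
finger_gap: 0.085
gripper_force: 0.0
```

Request:
step_arm:
  deltas:
    - {"delta_pos": [0.094,0.12,0],"dr": [0,0,0],"grip": 1}
    - {"delta_pos": [0.094,0.12,0],"dr": [0,0,0],"grip": 1}
    - {"delta_pos": [0.094,0.12,0],"dr": [0,0,0],"grip": 1}
    - {"delta_pos": [0.094,0.12,0],"dr": [0,0,0],"grip": 1}
    - {"delta_pos": [0.094,0.12,0],"dr": [0,0,0],"grip": 1}
    - {"delta_pos": [0.094,0.12,0],"dr": [0,0,0],"grip": 1}
    - {"delta_pos": [0.094,0.12,0],"dr": [0,0,0],"grip": 1}
    - {"delta_pos": [0.094,0.12,0],"dr": [0,0,0],"grip": 1}
    - {"delta_pos": [0.094,0.12,0],"dr": [0,0,0],"grip": 1}
    - {"delta_pos": [0,0,0],"dr": [0,0,0],"grip": 1}

```text
time: 1.85
ee_pos: [0.4108, -0.2369, 0.336]
tcp_rot: [0.001, 0.977, -0.214, -0.002]
wrist_force: [-1.3, 2.0, -0.9]
finger_gap: 0.0855
gripper_force: 0.0
```

```bash
python3 - <<'E'
from h import *
im=snap('wrist','w0',None,1.25); print(im['fx'],im['cam_to_world'].round(3).tolist()); o=env.get_obs(); print(o['time'],o['ee_pos'],o['tcp_rot'],o['joints'],o['wrist_force'])
E
```

```text
358.35042330580643 [[-0.418, -0.873, -0.253, 0.475], [-0.908, 0.402, 0.114, -0.266], [0.002, 0.277, -0.961, 0.47], [0.0, 0.0, 0.0, 1.0]]
1.9 [ 0.41058065 -0.23473045  0.33636697] [-7.22480345e-06  9.76872931e-01 -2.13811032e-01 -2.02945974e-03] [-1.86893881e-01  9.30676819e-02  1.52577890e-01 -1.30700094e-04
 -1.63436339e+00  1.32673216e+00] [-0.11264994 -0.09114671 -1.05185569]
```

View pics/w0.png

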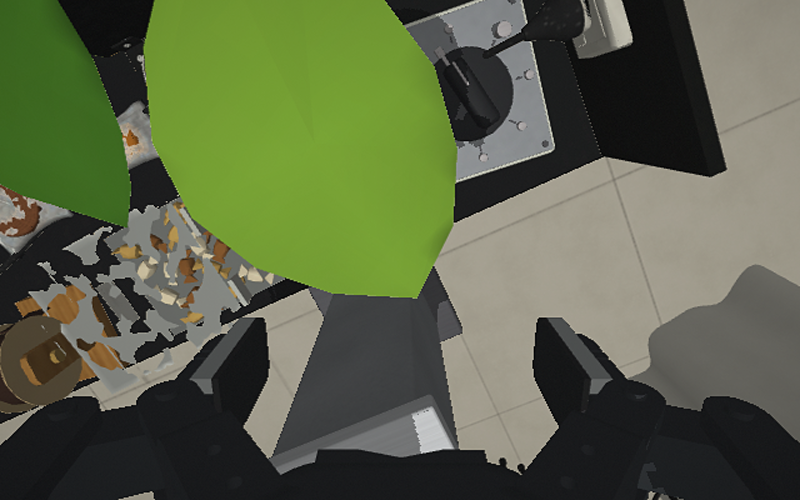

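The wrist view shows a green leaf close under the camera and the knob at (478,95). The tall pin is at about (503,30), and a black rod from a holder on the divider ends near (485,52). I'll enlarge that and triangulate the rod.

```bash
python3 - <<'E'
from h import *
a=np.load('pics/w0.npz')['frame'][0:130,325:515,::-1]
cv2.imwrite('pics/w1.png',cv2.resize(a,None,fx=4.2,fy=4.2,interpolation=cv2.INTER_CUBIC))
def tri(l):
    A=[];b=[]
    for n,u,v in l:
        p=ray(n,u,v,0);r=ray(n,u,v,.1)-p;r/=np.linalg.norm(r);M=np.eye(3)-np.outer(r,r);A.append(M);b.append(M@p)
    x,res,_,_=np.linalg.lstsq(np.vstack(A),np.hstack(b),rcond=None); return x,res
T=lambda x,y:(365+x/5-.4,185+y/5-.4)
print(tri([('w0',388,41),('top0',*T(455,216))]),tri([('w0',420,27),('top0',*T(550,205))]))
print(tri([('w0',402,24),('top0',*T(487,195)),('scene0',330+101.6-.4,215+42-.4)]))
q=np.load('q.npy')
for k in range(8):
    c=k*np.pi/4; print(k*45,((np.array(proj('w0',cw(q,(.058*np.cos(c),-.04+.058*np.sin(c),.046))))-[325,0])*4.2).round())
for z in (.054,.084): print((np.array(proj('w0',cw(q,(0,-.04,z))))-[325,0])*4.2)
print(cw(q,(0,-.04,0)),cw(q,(.036,.078,0)))
E
```

```text
(array([ 0.49245319, -0.3563286 ,  0.05388919]), array([2.98779142e-06])) (array([ 0.48857531, -0.38351881,  0.09883707]), array([6.59421318e-05]))
(array([ 0.50306197, -0.37302086,  0.05920648]), array([4.67229724e-06]))
0 [141. 102.]
45 [ 10. 222.]
90 [ -3. 398.]
135 [101. 524.]
180 [260. 536.]
225 [389. 428.]
270 [414. 255.]
315 [312. 116.]
[207.21619304 325.88496512]
[225.29460146 320.78130828]
[ 0.46440094 -0.32760768  0.        ] [ 0.51346084 -0.2144126   0.        ]
```

View pics/w1.png

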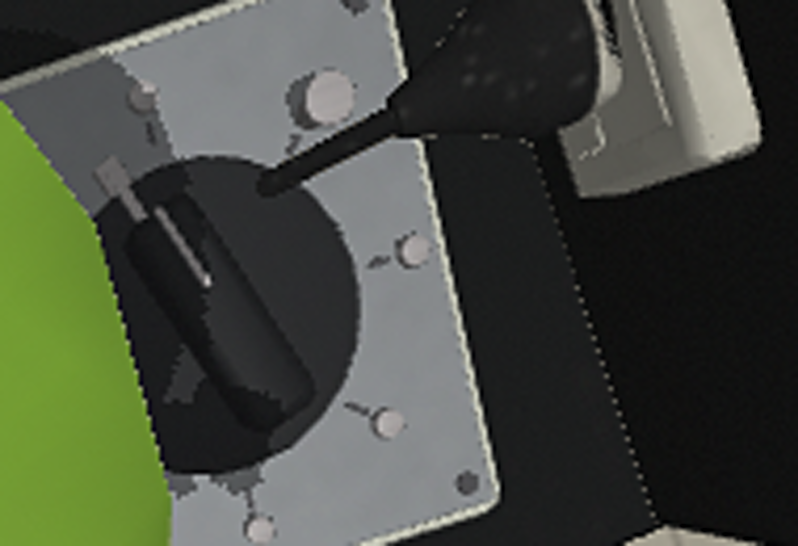

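The steel nose is at (110,175), between stations 0° (141,102) and 45° (10,222), so the pointer sits at about +22.5° and the tall pin at 315° is about 67.5° clockwise. Next: where the leaf hangs, and whether the rod is real.

```bash
cat >> h.py <<'E'
def tri(l):
    A=[];b=[]
    for n,u,v in l:
        p=ray(n,u,v,0);r=ray(n,u,v,.1)-p;r/=np.linalg.norm(r);M=np.eye(3)-np.outer(r,r);A.append(M);b.append(M@p)
    x,res,_,_=np.linalg.lstsq(np.vstack(A),np.hstack(b),rcond=None); return x,float(res[0])**.5
E
python3 - <<'E'
from h import *
for t in ((412,188),(463,184),(425,187)): print(t,tri([('w0',334,238),('top0',*t)]))
# line triangulation of rod : points on w0 rod, find match along top line & scene line
W=lambda x,y:(325+x/4.2,y/4.2)
t0,t1=np.array([455.6,227.6]),np.array([474.6,225.6]); s0,s1=np.array([420.6,257]),np.array([432.6,252.6])
for p in ((265,185),(330,155),(395,120)):
    for n,a,b in (('top0',t0,t1),('scene0',s0,s1)):
        r=min((tri([('w0',*W(*p)),(n,*(a+k*(b-a)))])[::-1]+(k,) for k in np.linspace(-.3,1.3,81)),key=lambda v:v[0]); print(p,n,r)
q=np.load('q.npy'); c=cw(q,(0,-.04,0))
for z in (.05,): 
    d=ray('w0',*W(110,175),z)-c; print('nose',np.degrees(np.arctan2(d[1],d[0])-q[2]),np.hypot(*d[:2]))
    d=ray('w0',*W(325,97),.063)-c; print('pin',np.degrees(np.arctan2(d[1],d[0])-q[2]),np.hypot(*d[:2]))
for k,p in ((270,(413,250)),(225,(388,424)),(180,(260,530)),(0,(145,95))):
    d=ray('w0',*W(*p),.046)-c; print(k,np.degrees(np.arctan2(d[1],d[0])-q[2])%360,np.hypot(*d[:2]))
E
```

```text
(412, 188) (array([ 0.43777805, -0.21430109,  0.34219507]), 0.05236395241256977)
(463, 184) (array([ 0.44616714, -0.25675228,  0.39851539]), 0.00068183639402922)
(425, 187) (array([ 0.44024559, -0.22591478,  0.35567495]), 0.03801379389885066)
(265, 185) top0 (8.170423517035415e-05, array([ 0.48975852, -0.35283799,  0.05961575]), np.float64(-0.06))
(265, 185) scene0 (0.00014659031538689346, array([ 0.48994971, -0.35387684,  0.05540671]), np.float64(0.020000000000000018))
(330, 155) top0 (0.00028376523244225745, array([ 0.48879546, -0.3664436 ,  0.07570572]), np.float64(0.34))
(330, 155) scene0 (0.0001876465219513007, array([ 0.48899054, -0.36768947,  0.06955634]), np.float64(0.5))
(395, 120) top0 (3.886678242966778e-05, array([ 0.48916565, -0.3799833 ,  0.08647629]), np.float64(0.7))
(395, 120) scene0 (0.0001448909687278328, array([ 0.48934528, -0.38112754,  0.08303162]), np.float64(1.02))
nose 16.81168618138683 0.045376424275596544
pin -43.8387281617302 0.05912280917924665
270 271.2316026179667 0.05803587351050802
225 225.7930584455877 0.05722049404876848
180 180.41270170773996 0.056432878053039225
0 358.62717132930305 0.05923675459615706
```

The rod is real. It slopes from about (0.490,-0.353,0.058) up toward the divider, over the flange edge near -39°, so the camera side of the tool should face away from it. The leaf tip is at about (0.446,-0.257,0.40). I'll turn the tool half round so the camera faces the robot, while lowering.

Request:
step_arm:
  deltas:
    - {"delta_pos": [0,0,0.0133],"dr": [0,0,0.968],"grip": 1}
    - {"delta_pos": [0,0,0.0133],"dr": [0,0,0.968],"grip": 1}
    - {"delta_pos": [0,0,0.0133],"dr": [0,0,0.968],"grip": 1}
    - {"delta_pos": [0,0,0.0133],"dr": [0,0,0.968],"grip": 1}
    - {"delta_pos": [0,0,0.0133],"dr": [0,0,0.968],"grip": 1}
    - {"delta_pos": [0,0,0.0133],"dr": [0,0,0.968],"grip": 1}
    - {"delta_pos": [0,0,0.0133],"dr": [0,0,0.968],"grip": 1}
    - {"delta_pos": [0,0,0.0133],"dr": [0,0,0.968],"grip": 1}
    - {"delta_pos": [0,0,0.0133],"dr": [0,0,0.968],"grip": 1}
    - {"delta_pos": [0,0,0.0133],"dr": [0,0,0.968],"grip": 1}
    - {"delta_pos": [0,0,0.0133],"dr": [0,0,0.968],"grip": 1}
    - {"delta_pos": [0,0,0.0133],"dr": [0,0,0.968],"grip": 1}

```text
time: 2.9
ee_pos: [0.4106, -0.2312, 0.2982]
tcp_rot: [0.0, -0.68, 0.733, 0.0]
wrist_force: [0.8, -1.1, 0.6]
finger_gap: 0.0854
gripper_force: 0.0
```

Request:
step_arm:
  deltas:
    - {"delta_pos": [0,0,0.0133],"dr": [0,0,0.968],"grip": 1}
    - {"delta_pos": [0,0,0.0133],"dr": [0,0,0.968],"grip": 1}
    - {"delta_pos": [0,0,0.0133],"dr": [0,0,0.968],"grip": 1}
    - {"delta_pos": [0,0,0.0133],"dr": [0,0,0.968],"grip": 1}
    - {"delta_pos": [0,0,0.0133],"dr": [0,0,0.968],"grip": 1}
    - {"delta_pos": [0,0,0.0133],"dr": [0,0,0.968],"grip": 1}
    - {"delta_pos": [0,0,0.0133],"dr": [0,0,0.968],"grip": 1}
    - {"delta_pos": [0,0,0.0133],"dr": [0,0,0.968],"grip": 1}
    - {"delta_pos": [0,0,0.0133],"dr": [0,0,0.968],"grip": 1}
    - {"delta_pos": [0,0,0.0133],"dr": [0,0,0.968],"grip": 1}
    - {"delta_pos": [0,0,0.0133],"dr": [0,0,0.968],"grip": 1}
    - {"delta_pos": [0,0,0.0133],"dr": [0,0,0.968],"grip": 1}

```text
time: 3.9
ee_pos: [0.4106, -0.2312, 0.2583]
tcp_rot: [0.0, -0.139, 0.99, 0.0]
wrist_force: [0.2, -0.1, 0.1]
finger_gap: 0.0855
gripper_force: 0.0
```

```bash
cat >> h.py <<'E'
from scipy.spatial.transform import Rotation as R
def st(tgt=None):
    o=env.get_obs(); w=o['tcp_rot']; M=R.from_quat([w[1],w[2],w[3],w[0]]).as_matrix()
    print('t',round(o['time'],2),'p',o['ee_pos'].round(4),'yaw',np.degrees(np.arctan2(M[1,0],M[0,0])).round(2),'z',M[:,2].round(3),'F',o['wrist_force'].round(1),'M',o['moment'].round(2),'gap',round(o['finger_gap'],4),'q',o['joints'].round(2),'tau',o['tau'].round(1))
    if tgt is not None: print('delta units',(M.T@(np.array(tgt)-o['ee_pos'])/.25).round(4))
E
python3 - <<'E'
from h import *
st([.464,-.3276,.20])
E
```

```text
t 3.9 p [ 0.4106 -0.2312  0.2583] yaw -164.01 z [ 0.  0. -1.] F [ 0.2 -0.1  0.1] M [-0.03  0.05 -0.06] gap 0.0855 q [-0.18  0.09 -0.04 -0.   -1.44 -1.11] tau [ -0.  -29.3  24.    5.4  -0.1   1.6]
delta units [-0.0991 -0.4296  0.2332]
```

Request:
step_arm:
  deltas:
    - {"delta_pos": [-0.02,-0.086,0.047],"dr": [0,0,0],"grip": 1}
    - {"delta_pos": [-0.02,-0.086,0.047],"dr": [0,0,0],"grip": 1}
    - {"delta_pos": [-0.02,-0.086,0.047],"dr": [0,0,0],"grip": 1}
    - {"delta_pos": [-0.02,-0.086,0.047],"dr": [0,0,0],"grip": 1}
    - {"delta_pos": [-0.02,-0.086,0.047],"dr": [0,0,0],"grip": 1}
    - {"delta_pos": [0,0,0],"dr": [0,0,0],"grip": 1}

```text
time: 4.4
ee_pos: [0.4649, -0.329, 0.1959]
tcp_rot: [-0.002, -0.141, 0.99, 0.002]
wrist_force: [-0.9, 0.5, -1.0]
finger_gap: 0.0858
gripper_force: 0.0
```

```bash
python3 - <<'E'
from h import *
im=snap('wrist','w2',None,1.25); st()
E
```

```text
t 4.45 p [ 0.4645 -0.3282  0.1974] yaw -163.83 z [-0.004  0.002 -1.   ] F [-0.5  0.3  1.2] M [ 0.08 -0.03  0.05] gap 0.0852 q [-0.34  0.31  0.08 -0.   -1.34 -0.95] tau [ -0.7 -40.   23.6   5.4   0.2   0.2]
```

View pics/w2.png

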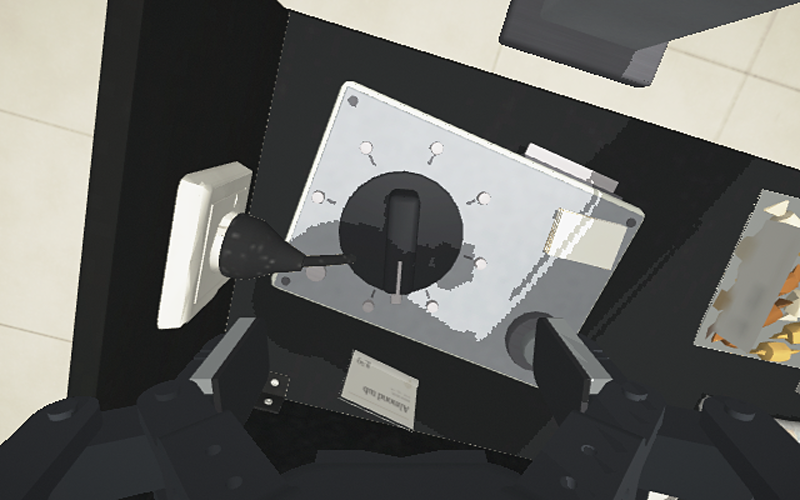

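w2 shows the dark object is a wall plug with a stiff cable stub ending at (352,260) by the flange. The tall pin's head is at (315,270), and the nose at (397,297) lies between stations 0° (368,307) and 45° (432,307). I'll refit the pose from this view.

```bash
python3 - <<'E'
from h import *
P=[(180,437,148),(135,484,198),(90,480,265),(45,432,307),(0,368,307),(270,318,197),(225,366,148)]
obs=[((.058*np.cos(np.radians(a)),-.04+.058*np.sin(np.radians(a)),.046),(u/1.25,v/1.25)) for a,u,v in P]
obs+=[((-.075,-.11,.04),(347/1.25,84/1.25)),((-.075,.11,.04),(643/1.25,215/1.25))]
f=lambda q:np.ravel([np.subtract(proj('w2',cw(q,p)),o) for p,o in obs])
r=least_squares(f,np.load('q.npy'),loss='soft_l1');q=r.x;print(q,np.degrees(q[2]));print(f(q).reshape(-1,2).round(1).tolist())
np.save('q2.npy',q);c=cw(q,(0,-.04,0));print('axis',c,'key',cw(q,(.036,.078,0)))
for nm,u,v,z in (('nose',397,298,.051),('pin',315,270,.064),('barfar',403,194,.084),('barnear',400,262,.084),('cable',352,260,.058)):
    d=ray('w2',u/1.25,v/1.25,z)-c;print(nm,d,'ang',np.degrees(np.arctan2(d[1],d[0])-q[2]),np.hypot(*d[:2]))
for z in (.054,.084):print(z,np.array(proj('w2',c+[0,0,z]))*1.25)
for a in (16,22.5):
  for s in (.03,-.03):
    x=np.radians(a);print(a,s,np.array(proj('w2',cw(q,(s*np.cos(x),-.04+s*np.sin(x),.084))))*1.25, np.array(proj('w2',cw(q,(.048*np.cos(x),-.04+.048*np.sin(x),.051))))*1.25)
E
python3 - <<'E'
import sys; sys.path.insert(0,'.')
from h import *
im=np.load('pics/w2.npz')['frame'][130:250,230:400,::-1]
g=np.clip(im.astype(float)*1.8,0,255).astype('uint8')
cv2.imwrite('pics/w3.png',cv2.resize(g,None,fx=4.5,fy=4.5,interpolation=cv2.INTER_CUBIC))
E
```

```text
[ 0.47115594 -0.28848308 -0.12294425] -7.044186905623603
[[0.3, 0.3], [0.5, 0.8], [0.4, -0.0], [0.0, 0.8], [-0.6, 0.3], [-0.7, 0.1], [-0.1, -0.4], [-2.9, -7.1], [8.5, -0.0]]
axis [ 0.46625055 -0.32818116  0.        ] key [ 0.51644972 -0.21548669  0.        ]
nose [0.04330048 0.0100189  0.051     ] ang 20.072064909738266 0.04444446262686874
pin [ 0.0343014  -0.04593751  0.064     ] ang -46.207227270091664 0.057330978961327626
barfar [-0.02995401 -0.00747033  0.084     ] ang -158.95229219379607 0.030871485989096538
barnear [0.00838871 0.00190407 0.084     ] ang 19.832522735603696 0.008602091225252373
cable [ 0.02352225 -0.02543926  0.058     ] ang -40.19798992958379 0.03464754300590054
0.054 [400.6601671  234.77640445]
0.084 [400.88198263 247.67281045]
16 0.03 [394.48209882 296.26474502] [391.65721611 302.51103173]
16 -0.03 [407.69440665 195.94861172] [391.65721611 302.51103173]
22.5 0.03 [400.24093107 296.62788132] [399.75006798 303.01874854]
22.5 -0.03 [401.56476218 195.53110571] [399.75006798 303.01874854]
```

View pics/w3.png

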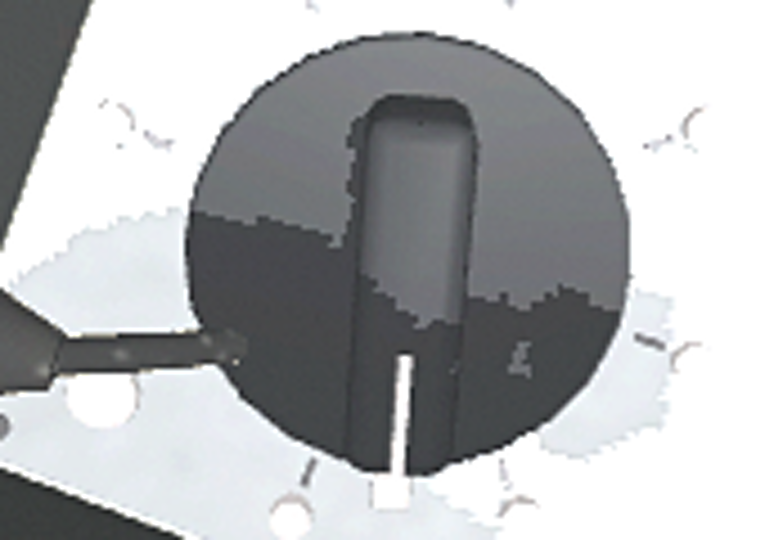

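Stud residuals are under 1 px: axis at (0.4663,-0.3282), console yaw -7.0°, pointer at about +20°. That means turning about 65° clockwise. The cable end sits about 33 mm from the axis, outside the fingers' sweep. I'll narrow the fingers, align, and descend to just above the bar.

Request:
step_arm:
  deltas:
    - {"delta_pos": [-0.007,-0.002,0],"dr": [0,0,0.53],"grip": -0.39}
    - {"delta_pos": [0,0,0.05],"dr": [0,0,0],"grip": -0.39}
    - {"delta_pos": [0,0,0.07],"dr": [0,0,0],"grip": -0.39}
    - {"delta_pos": [0,0,0.07],"dr": [0,0,0],"grip": -0.39}
    - {"delta_pos": [0,0,0.07],"dr": [0,0,0],"grip": -0.39}
    - {"delta_pos": [0,0,0.07],"dr": [0,0,0],"grip": -0.39}
    - {"delta_pos": [0,0,0.03],"dr": [0,0,0],"grip": -0.39}
    - {"delta_pos": [0,0,0],"dr": [0,0,0],"grip": -0.39}
    - {"delta_pos": [0,0,0],"dr": [0,0,0],"grip": -0.39}

```text
time: 5.2
ee_pos: [0.4669, -0.328, 0.1106]
tcp_rot: [0.0, -0.114, 0.993, -0.0]
wrist_force: [-0.1, -0.5, 1.0]
finger_gap: 0.0261
gripper_force: 0.0
```

```bash
python3 - <<'E'
from h import *
st([.4663,-.3282,.072])
snap('wrist','w4',None,1.25)
E
```

```text
t 5.2 p [ 0.4669 -0.328   0.1106] yaw -166.92 z [ 0.    -0.001 -1.   ] F [-0.1 -0.5  1. ] M [-0.01 -0.05  0.01] gap 0.0261 q [-0.34  0.37 -0.07  0.   -1.13 -1.  ] tau [  0.1 -41.6  21.    4.7   0.   -0. ]
delta units [0.0025 0.     0.1546]
```

View pics/w4.png

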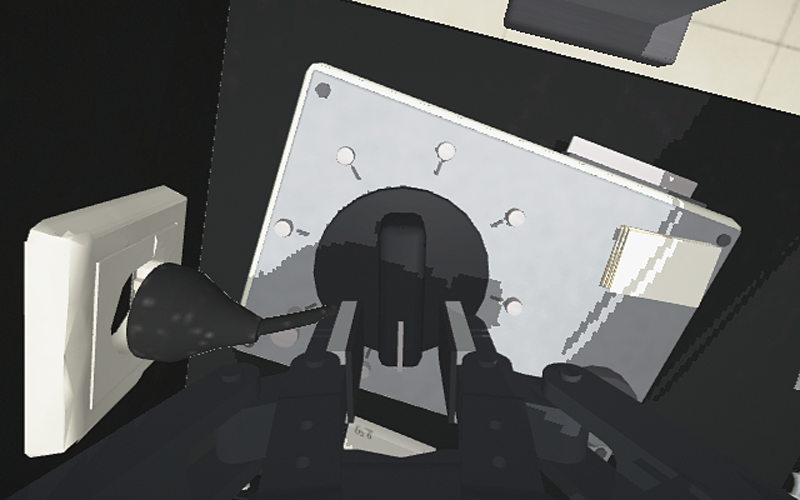

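w4: bar (378–425 px) centred between the pads (355 and 448) and aligned, with the cable clear of the left finger. I'll descend astride the bar.

Request:
step_arm:
  deltas:
    - {"delta_pos": [0.001,0,0.04],"dr": [0,0,0],"grip": -0.39}
    - {"delta_pos": [0.001,0,0.04],"dr": [0,0,0],"grip": -0.39}
    - {"delta_pos": [0,0,0.04],"dr": [0,0,0],"grip": -0.39}
    - {"delta_pos": [0,0,0.03],"dr": [0,0,0],"grip": -0.44}
    - {"delta_pos": [0,0,0],"dr": [0,0,0],"grip": -0.49}
    - {"delta_pos": [0,0,0],"dr": [0,0,0],"grip": -0.53}
    - {"delta_pos": [0,0,0],"dr": [0,0,0],"grip": -0.53}
    - {"delta_pos": [0,0,0],"dr": [0,0,0],"grip": -0.53}

```text
time: 5.92
ee_pos: [0.4665, -0.3287, 0.0727]
tcp_rot: [0.0, -0.114, 0.994, -0.0]
wrist_force: [0.5, 0.3, 0.0]
finger_gap: 0.02
gripper_force: 0.0
```

Request:
step_arm:
  deltas:
    - {"delta_pos": [0,0,0.008],"dr": [0,0,0],"grip": -0.553}
    - {"delta_pos": [0,0,0.008],"dr": [0,0,0],"grip": -0.553}
    - {"delta_pos": [0,0,0.008],"dr": [0,0,0],"grip": -0.553}
    - {"delta_pos": [0,0,0.004],"dr": [0,0,0],"grip": -0.553}
    - {"delta_pos": [0,0,0.004],"dr": [0,0,0],"grip": -0.553}
    - {"delta_pos": [0,0,0],"dr": [0,0,0],"grip": -0.553}

```text
time: 6.42
ee_pos: [0.466, -0.3285, 0.064]
tcp_rot: [-0.0, -0.113, 0.994, 0.0]
wrist_force: [-0.2, -0.6, 0.2]
finger_gap: 0.0193
gripper_force: 0.0
```

Request:
step_arm:
  deltas:
    - {"delta_pos": [0,0,0.004],"dr": [0,0,0],"grip": -0.553}
    - {"delta_pos": [0,0,0.004],"dr": [0,0,0],"grip": -0.553}
    - {"delta_pos": [0,0,0],"dr": [0,0,0],"grip": -0.553}

```text
time: 6.67
ee_pos: [0.4662, -0.3286, 0.0625]
tcp_rot: [0.0, -0.114, 0.994, -0.0]
wrist_force: [-0.6, -0.0, 2.4]
finger_gap: 0.0186
gripper_force: 1.1
```

Request:
step_arm:
  deltas:
    - {"delta_pos": [0,0,0.004],"dr": [0,0,0],"grip": -0.553}
    - {"delta_pos": [0,0,0],"dr": [0,0,0],"grip": -0.553}

```text
time: 6.83
ee_pos: [0.4662, -0.3286, 0.0618]
tcp_rot: [0.0, -0.114, 0.994, -0.0]
wrist_force: [-1.4, 1.5, 5.9]
finger_gap: 0.0192
gripper_force: 2.9
```

Request:
step_arm:
  deltas:
    - {"delta_pos": [0,0,0.004],"dr": [0,0,0],"grip": -0.553}
    - {"delta_pos": [0,0,0],"dr": [0,0,0],"grip": -0.553}

```text
time: 7.0
ee_pos: [0.4661, -0.3286, 0.0609]
tcp_rot: [0.0, -0.114, 0.994, -0.0]
wrist_force: [-2.3, 0.5, 6.9]
finger_gap: 0.0191
gripper_force: 3.2
```

Contact is at about 0.062, as predicted for the hanging knob, and the force matches the spring. I'll press another 1.5 mm and then start turning clockwise gently.

Request:
step_arm:
  deltas:
    - {"delta_pos": [0,0,0.003],"dr": [0,0,0],"grip": -0.553}
    - {"delta_pos": [0,0,0.003],"dr": [0,0,0],"grip": -0.553}
    - {"delta_pos": [0,0,0],"dr": [0,0,0],"grip": -0.553}

```text
time: 7.25
ee_pos: [0.4661, -0.3286, 0.0596]
tcp_rot: [0.0, -0.114, 0.994, -0.0]
wrist_force: [-2.3, 1.3, 6.6]
finger_gap: 0.0192
gripper_force: 3.6
```

Request:
step_arm:
  deltas:
    - {"delta_pos": [0,0,0],"dr": [0,0,0.25],"grip": -0.553}
    - {"delta_pos": [0,0,0],"dr": [0,0,0.25],"grip": -0.553}
    - {"delta_pos": [0,0,0],"dr": [0,0,0.25],"grip": -0.553}
    - {"delta_pos": [0,0,0],"dr": [0,0,0.25],"grip": -0.553}
    - {"delta_pos": [0,0,0],"dr": [0,0,0.25],"grip": -0.553}
    - {"delta_pos": [0,0,0],"dr": [0,0,0.25],"grip": -0.553}
    - {"delta_pos": [0,0,0],"dr": [0,0,0],"grip": -0.553}

```text
time: 7.83
ee_pos: [0.4661, -0.3287, 0.0597]
tcp_rot: [0.0, -0.035, 0.999, -0.0]
wrist_force: [-3.0, 1.4, 7.0]
finger_gap: 0.0188
gripper_force: 3.6
```

```bash
python3 -c "
from h import *
st([.4661,-.3286,.0594])"
```

```text
t 7.83 p [ 0.4661 -0.3287  0.0597] yaw -176.03 z [ 0.    -0.001 -1.   ] F [-3.   1.4  7. ] M [ 0.65  0.84 -0.05] gap 0.0188 q [-0.34  0.41 -0.14  0.   -1.01 -1.16] tau [ -0.1 -40.4  19.6   4.2   1.   -0.3]
delta units [0.0001 0.0002 0.0011]
```

The knob turns freely (0.05 N m) at about 8.5 mm in. I'll carry on round.

Request:
step_arm:
  deltas:
    - {"delta_pos": [0,0,0],"dr": [0,0,0.4],"grip": -0.553}
    - {"delta_pos": [0,0,0],"dr": [0,0,0.4],"grip": -0.553}
    - {"delta_pos": [0,0,0],"dr": [0,0,0.4],"grip": -0.553}
    - {"delta_pos": [0,0,0],"dr": [0,0,0.4],"grip": -0.553}
    - {"delta_pos": [0,0,0],"dr": [0,0,0.4],"grip": -0.553}
    - {"delta_pos": [0,0,0],"dr": [0,0,0.4],"grip": -0.553}
    - {"delta_pos": [0,0,0],"dr": [0,0,0.4],"grip": -0.553}
    - {"delta_pos": [0,0,0],"dr": [0,0,0.4],"grip": -0.553}
    - {"delta_pos": [0,0,0],"dr": [0,0,0.4],"grip": -0.553}
    - {"delta_pos": [0,0,0],"dr": [0,0,0.4],"grip": -0.553}
    - {"delta_pos": [0,0,0],"dr": [0,0,0],"grip": -0.553}

```text
time: 8.75
ee_pos: [0.466, -0.3286, 0.0596]
tcp_rot: [0.0, 0.174, 0.985, -0.0]
wrist_force: [-2.4, 2.1, 7.6]
finger_gap: 0.019
gripper_force: 3.8
```

```bash
python3 -c "
from h import *
st([.4661,-.3286,.0594])"
```

```text
t 8.75 p [ 0.466  -0.3286  0.0596] yaw 159.93 z [ 0.    -0.001 -1.   ] F [-2.4  2.1  7.6] M [ 0.67  0.93 -0.04] gap 0.019 q [-0.34  0.41 -0.14  0.   -1.01 -1.58] tau [  0.1 -40.3  19.7   4.2   1.1  -0.5]
delta units [-0.0003  0.0003  0.0009]
```

Request:
step_arm:
  deltas:
    - {"delta_pos": [0,0,0],"dr": [0,0,0.4],"grip": -0.553}
    - {"delta_pos": [0,0,0],"dr": [0,0,0.4],"grip": -0.553}
    - {"delta_pos": [0,0,0],"dr": [0,0,0.4],"grip": -0.553}
    - {"delta_pos": [0,0,0],"dr": [0,0,0.4],"grip": -0.553}
    - {"delta_pos": [0,0,0],"dr": [0,0,0.4],"grip": -0.553}
    - {"delta_pos": [0,0,0],"dr": [0,0,0.4],"grip": -0.553}
    - {"delta_pos": [0,0,0],"dr": [0,0,0.4],"grip": -0.553}
    - {"delta_pos": [0,0,0],"dr": [0,0,0.4],"grip": -0.553}
    - {"delta_pos": [0,0,0],"dr": [0,0,0.4],"grip": -0.553}
    - {"delta_pos": [0,0,0],"dr": [0,0,0.4],"grip": -0.553}
    - {"delta_pos": [0,0,0],"dr": [0,0,0.4],"grip": -0.553}
    - {"delta_pos": [0,0,0],"dr": [0,0,0],"grip": -0.553}

```text
time: 9.75
ee_pos: [0.4659, -0.3287, 0.0596]
tcp_rot: [0.0, 0.395, 0.919, -0.0]
wrist_force: [-3.4, 1.6, 5.9]
finger_gap: 0.0191
gripper_force: 3.7
```

Request:
step_arm:
  deltas:
    - {"delta_pos": [0,0,0],"dr": [0,0,0.3],"grip": -0.553}
    - {"delta_pos": [0,0,0],"dr": [0,0,0.3],"grip": -0.553}
    - {"delta_pos": [0,0,0],"dr": [0,0,0.3],"grip": -0.553}
    - {"delta_pos": [0,0,0],"dr": [0,0,0],"grip": -0.553}

```text
time: 10.08
ee_pos: [0.4659, -0.3286, 0.0596]
tcp_rot: [0.0, 0.437, 0.899, -0.0]
wrist_force: [-3.1, 2.6, 7.1]
finger_gap: 0.0188
gripper_force: 3.7
```

```bash
python3 -c "
from h import *
st([.4661,-.3286,.0594])
snap('wrist','w5'); snap('top','t5')
a=np.load('pics/w5.npz')['frame'][60:330,150:490,::-1]; b=np.load('pics/t5.npz')['frame'][185:285,365:515,::-1]
cv2.imwrite('pics/m5.png',cv2.resize(a,None,fx=2.2,fy=2.2,interpolation=cv2.INTER_CUBIC))
q=np.load('q2.npy')
for k in (-45,0,-90): 
  c=np.radians(k); print(k,(np.array(proj('w5',cw(q,(.058*np.cos(c),-.04+.058*np.sin(c),.064))))-[150,60])*2.2,(np.array(proj('w5',cw(q,(.048*np.cos(c),-.04+.048*np.sin(c),.0485))))-[150,60])*2.2)
"
```

```text
t 10.08 p [ 0.4659 -0.3286  0.0596] yaw 128.16 z [-0.    -0.001 -1.   ] F [-3.1  2.6  7.1] M [ 0.62  1.07 -0.02] gap 0.0188 q [-0.34  0.41 -0.14  0.   -1.01 -2.14] tau [  0.1 -40.2  19.8   4.1   1.2  -0.4]
delta units [-0.0005  0.0007  0.0009]
-45 [375.8616384  728.63557183] [375.99039795 634.5406151 ]
0 [585.17647695 658.89969801] [535.81686309 579.14635949]
-90 [167.15857727 657.52329818] [216.6463678 578.080259 ]
```

View pics/m5.png

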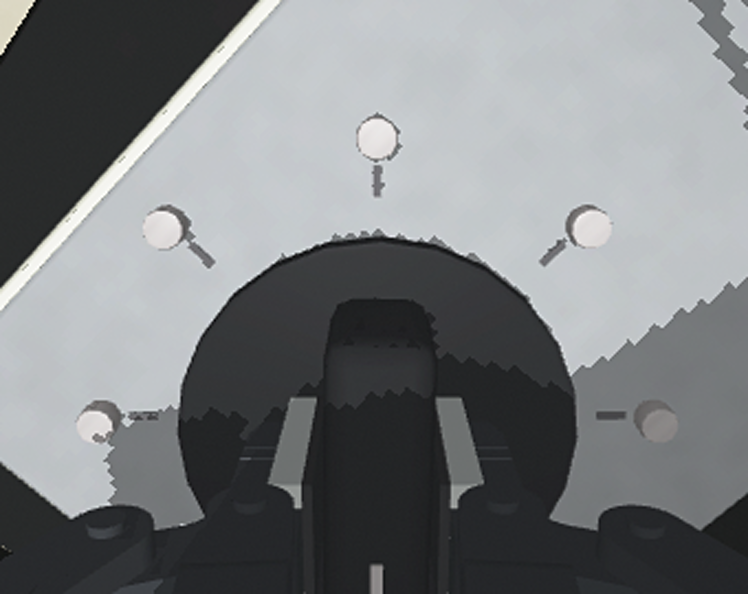

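m5: the bar is centred between the pads and its far end points straight at the 135° stud (377,138), so the pointer is on the tall pin's line. I'll let it rise slowly and feel the spring follow.

Request:
step_arm:
  deltas:
    - {"delta_pos": [0,0,-0.003],"dr": [0,0,0],"grip": -0.55}
    - {"delta_pos": [0,0,-0.003],"dr": [0,0,0],"grip": -0.545}
    - {"delta_pos": [0,0,-0.003],"dr": [0,0,0],"grip": -0.54}
    - {"delta_pos": [0,0,-0.003],"dr": [0,0,0],"grip": -0.54}
    - {"delta_pos": [0,0,-0.003],"dr": [0,0,0],"grip": -0.54}
    - {"delta_pos": [0,0,0],"dr": [0,0,0],"grip": -0.54}

```text
time: 10.68
ee_pos: [0.4661, -0.3286, 0.0629]
tcp_rot: [0.0, 0.437, 0.9, -0.0]
wrist_force: [-1.3, 0.1, 4.8]
finger_gap: 0.0197
gripper_force: 2.0
```

Request:
step_arm:
  deltas:
    - {"delta_pos": [0,0,-0.004],"dr": [0,0,0],"grip": -0.54}
    - {"delta_pos": [0,0,-0.004],"dr": [0,0,0],"grip": -0.54}
    - {"delta_pos": [0,0,0],"dr": [0,0,0],"grip": -0.54}

```text
time: 10.93
ee_pos: [0.4662, -0.3284, 0.0643]
tcp_rot: [0.0, 0.437, 0.9, 0.0]
wrist_force: [0.9, 0.2, 0.0]
finger_gap: 0.0196
gripper_force: 0.0
```

Request:
step_arm:
  deltas:
    - {"delta_pos": [0,0,-0.004],"dr": [0,0,0],"grip": -0.54}
    - {"delta_pos": [0,0,-0.004],"dr": [0,0,0],"grip": -0.54}
    - {"delta_pos": [0,0,0],"dr": [0,0,0],"grip": -0.54}

```text
time: 11.18
ee_pos: [0.4663, -0.3285, 0.0666]
tcp_rot: [0.0, 0.437, 0.9, 0.0]
wrist_force: [0.2, -0.3, 0.6]
finger_gap: 0.0196
gripper_force: 0.0
```

Request:
step_arm:
  deltas:
    - {"delta_pos": [0,0,-0.004],"dr": [0,0,0],"grip": -0.54}
    - {"delta_pos": [0,0,-0.004],"dr": [0,0,0],"grip": -0.54}
    - {"delta_pos": [0,0,0],"dr": [0,0,0],"grip": -0.54}
    - {"delta_pos": [0,0,0],"dr": [0,0,0],"grip": -0.54}

```text
time: 11.52
ee_pos: [0.4662, -0.3285, 0.0685]
tcp_rot: [0.0, 0.437, 0.9, 0.0]
wrist_force: [0.7, -0.5, -0.9]
finger_gap: 0.0195
gripper_force: 0.0
```

The force vanished at 0.064, so the knob is hanging just outside the slot, which can lie up to 5° off the stud. With the fingers just clear of the flange I'll feel for it, first a little farther the same way.

Request:
step_arm:
  deltas:
    - {"delta_pos": [0,0,0.006],"dr": [0,0,0.17],"grip": -0.553}
    - {"delta_pos": [0,0,0],"dr": [0,0,0.17],"grip": -0.553}
    - {"delta_pos": [0,0,0],"dr": [0,0,0.17],"grip": -0.553}
    - {"delta_pos": [0,0,0],"dr": [0,0,0],"grip": -0.553}

```text
time: 11.85
ee_pos: [0.4661, -0.3285, 0.0669]
tcp_rot: [-0.0, 0.461, 0.887, -0.0]
wrist_force: [0.1, 0.2, -0.6]
finger_gap: 0.0193
gripper_force: 0.0
```

```bash
python3 -c "
from h import *
st()"
```

```text
t 11.85 p [ 0.4661 -0.3285  0.0669] yaw 125.08 z [-0.  0. -1.] F [ 0.1  0.2 -0.6] M [ 0.    0.   -0.01] gap 0.0193 q [-0.34  0.4  -0.13  0.   -1.03 -2.19] tau [ -0.  -43.7  20.6   4.6  -0.   -0.2]
```

Request:
step_arm:
  deltas:
    - {"delta_pos": [0,0,0],"dr": [0,0,0.17],"grip": -0.553}
    - {"delta_pos": [0,0,0],"dr": [0,0,0.17],"grip": -0.553}
    - {"delta_pos": [0,0,0],"dr": [0,0,0],"grip": -0.553}

```text
time: 12.1
ee_pos: [0.4661, -0.3285, 0.0669]
tcp_rot: [-0.0, 0.477, 0.879, -0.0]
wrist_force: [0.6, -1.1, -0.6]
finger_gap: 0.0189
gripper_force: 2.5
```

```bash
python3 -c "
from h import *
st()"
```

```text
t 12.1 p [ 0.4661 -0.3285  0.0669] yaw 123.06 z [-0. -0. -1.] F [ 0.6 -1.1 -0.6] M [-0.09 -0.12  0.04] gap 0.0189 q [-0.34  0.4  -0.13  0.   -1.03 -2.22] tau [  0.  -44.3  20.8   4.6  -0.1  -0.3]
```

Request:
step_arm:
  deltas:
    - {"delta_pos": [0,0,0],"dr": [0,0,0.17],"grip": -0.553}
    - {"delta_pos": [0,0,0],"dr": [0,0,0],"grip": -0.553}

```text
time: 12.27
ee_pos: [0.4661, -0.3285, 0.0669]
tcp_rot: [-0.0, 0.485, 0.875, 0.0]
wrist_force: [-1.0, -0.1, -0.2]
finger_gap: 0.019
gripper_force: 0.0
```

```bash
python3 -c "
from h import *
st()"
```

```text
t 12.27 p [ 0.4661 -0.3285  0.0669] yaw 122.03 z [-0.  0. -1.] F [-1.  -0.1 -0.2] M [ 0.06  0.05 -0.03] gap 0.019 q [-0.34  0.4  -0.13 -0.   -1.03 -2.24] tau [ -0.  -44.1  20.8   4.7  -0.   -0.2]
```

Request:
step_arm:
  deltas:
    - {"delta_pos": [0,0,0],"dr": [0,0,0.17],"grip": -0.553}
    - {"delta_pos": [0,0,0],"dr": [0,0,0],"grip": -0.553}

```text
time: 12.43
ee_pos: [0.4661, -0.3285, 0.0669]
tcp_rot: [-0.0, 0.492, 0.87, 0.0]
wrist_force: [-0.5, -0.3, -1.4]
finger_gap: 0.0192
gripper_force: 0.8
```

```bash
python3 -c "
from h import *
st()"
```

```text
t 12.43 p [ 0.4661 -0.3285  0.0669] yaw 121.01 z [-0.  0. -1.] F [-0.5 -0.3 -1.4] M [-0.11 -0.14  0.02] gap 0.0192 q [-0.34  0.4  -0.13 -0.   -1.03 -2.26] tau [  0.1 -44.6  20.9   4.7  -0.2  -0.2]
```

Request:
step_arm:
  deltas:
    - {"delta_pos": [0,0,0],"dr": [0,0,0.17],"grip": -0.553}
    - {"delta_pos": [0,0,0],"dr": [0,0,0],"grip": -0.553}

```text
time: 12.6
ee_pos: [0.4661, -0.3285, 0.0668]
tcp_rot: [-0.0, 0.5, 0.866, -0.0]
wrist_force: [0.4, -1.4, -1.2]
finger_gap: 0.0192
gripper_force: 3.0
```

```bash
python3 -c "
from h import *
st()"
```

```text
t 12.6 p [ 0.4661 -0.3285  0.0668] yaw 120.0 z [-0.  0. -1.] F [ 0.4 -1.4 -1.2] M [-0.18 -0.19  0.06] gap 0.0192 q [-0.34  0.4  -0.13 -0.   -1.03 -2.28] tau [  0.  -44.9  21.1   4.7  -0.2  -0.3]
```

Request:
step_arm:
  deltas:
    - {"delta_pos": [0,0,0],"dr": [0,0,0.17],"grip": -0.553}
    - {"delta_pos": [0,0,0],"dr": [0,0,0],"grip": -0.553}

```text
time: 12.77
ee_pos: [0.4661, -0.3285, 0.0669]
tcp_rot: [-0.0, 0.508, 0.861, 0.0]
wrist_force: [0.5, 0.5, -1.5]
finger_gap: 0.0194
gripper_force: 0.8
```

```bash
python3 -c "
from h import *
st()
snap('wrist','w6')
# bar edges: compare station-based alignment by dark bar mask rows
a=np.load('pics/w6.npz')['frame'].mean(2)
for r in (195,200,205,210,215,220): print(r,a[r,290:360:3].round().astype(int).tolist())
"
```

```text
t 12.77 p [ 0.4661 -0.3285  0.0669] yaw 118.97 z [-0.  0. -1.] F [ 0.5  0.5 -1.5] M [-0.04 -0.04  0.01] gap 0.0194 q [-0.34  0.4  -0.13 -0.   -1.03 -2.3 ] tau [  0.  -44.7  21.1   4.8  -0.1  -0.2]
195 [62, 61, 62, 63, 46, 31, 33, 33, 32, 32, 32, 32, 32, 32, 32, 41, 61, 60, 60, 60, 60, 59, 59, 59]
200 [61, 61, 61, 33, 33, 35, 35, 33, 33, 34, 34, 34, 35, 34, 32, 31, 35, 40, 60, 60, 58, 59, 59, 58]
205 [60, 61, 32, 34, 34, 34, 34, 32, 35, 35, 35, 35, 35, 30, 32, 33, 29, 39, 60, 59, 59, 58, 58, 59]
210 [60, 61, 33, 34, 34, 35, 35, 36, 36, 36, 37, 36, 38, 37, 37, 33, 33, 39, 40, 58, 58, 58, 57, 56]
215 [59, 37, 41, 45, 47, 48, 48, 49, 48, 48, 49, 50, 50, 49, 49, 46, 41, 38, 58, 35, 39, 58, 58, 38]
220 [58, 39, 48, 51, 54, 53, 53, 53, 53, 53, 53, 53, 52, 53, 53, 50, 47, 33, 38, 39, 38, 39, 37, 37]
```

I'll measure the bar's angle by image code in w5 and w6.

```bash
cat >> h.py <<'E'
def barang(f,z,rows=range(198,216,3)):
    # bar's top-face outline edges, sampled in the flange-lit rows
    d=np.load('pics/'+f+'.npz'); a=cv2.GaussianBlur(d['frame'].mean(2).astype(np.float32),(3,3),0); q=np.load('q2.npy'); c=cw(q,(0,-.04,0))
    out=[]
    for r in rows:
        dk=np.where(a[r,285:365]<52)[0]+285
        if len(dk): out.append((r,int(dk[0]),int(dk[-1])))
    return out
E
python3 - <<'E'
from h import *
for f in('w5','w6'):
    print(f,barang(f,.084))
    a=np.load('pics/'+f+'.npz')['frame']
    print((a[186:200:2,300:345:4].mean(2)).round().astype(int).tolist())
q=np.load('q2.npy');
# predicted pixel of far bar end top centre vs bar angle, both heights
for f,zs in (('w5',(.0815,)),('w6',(.084,.09))):
  for z in zs:
    for a in (-38,-41,-45,-49,-53):
      x=np.radians(a+180); e=lambda s,t:np.array(proj(f,cw(q,(s*np.cos(x)-t*np.sin(x),-.04+s*np.sin(x)+t*np.cos(x),z)))).round(1)
      print(f,z,a,e(.03,0),e(.02,.009),e(.02,-.009))
E
```

```text
w5 [(198, 303, 341), (201, 302, 343), (204, 300, 347), (207, 299, 346), (210, 299, 348), (213, 298, 347)]
[[61, 61, 61, 60, 61, 60, 61, 60, 60, 60, 61, 59], [61, 61, 61, 60, 60, 61, 60, 60, 60, 59, 60, 59], [60, 60, 61, 61, 59, 60, 60, 59, 60, 60, 60, 60], [59, 60, 60, 60, 60, 60, 60, 59, 60, 59, 59, 59], [60, 61, 60, 61, 60, 61, 60, 60, 59, 59, 59, 58], [60, 61, 46, 30, 30, 31, 29, 30, 28, 53, 60, 58], [60, 30, 31, 32, 33, 32, 32, 31, 34, 31, 39, 59]]
w6 [(198, 298, 337), (201, 296, 343), (204, 295, 342), (207, 295, 344), (210, 294, 344), (213, 293, 342)]
[[63, 64, 63, 63, 63, 63, 63, 62, 61, 61, 62, 61], [64, 63, 64, 63, 63, 62, 62, 61, 61, 62, 62, 61], [63, 63, 63, 63, 63, 63, 62, 62, 62, 62, 62, 61], [63, 63, 63, 64, 63, 63, 64, 64, 63, 61, 61, 61], [63, 47, 30, 30, 31, 32, 33, 32, 41, 62, 60, 61], [47, 32, 32, 32, 32, 32, 32, 32, 33, 48, 61, 61], [32, 33, 33, 33, 34, 35, 34, 34, 33, 30, 61, 61]]
w5 0.0815 -38 [310.8 217.4] [288.2 248. ] [341.  242.2]
w5 0.0815 -41 [315.6 217. ] [291.1 246.5] [344.2 243.3]
w5 0.0815 -45 [321.9 216.8] [295.2 244.7] [348.4 244.9]
w5 0.0815 -49 [328.2 217. ] [299.3 243.1] [352.4 246.7]
w5 0.0815 -53 [334.5 217.7] [303.6 241.8] [356.2 248.8]
w6 0.084 -38 [296.6 215.5] [280.6 248. ] [329.6 234.9]
w6 0.084 -41 [301.  214.5] [283.  246.1] [332.9 235.4]
w6 0.084 -45 [307.  213.4] [286.5 243.8] [337.1 236.3]
w6 0.084 -49 [313.1 212.7] [290.2 241.7] [341.3 237.6]
w6 0.084 -53 [319.1 212.4] [294.  239.8] [345.3 239. ]
w6 0.09 -38 [295.5 221.5] [278.7 255.3] [330.1 241.7]
w6 0.09 -41 [300.1 220.3] [281.2 253.3] [333.5 242.2]
w6 0.09 -45 [306.3 219.2] [284.9 250.9] [337.9 243.2]
w6 0.09 -49 [312.7 218.5] [288.7 248.7] [342.3 244.4]
w6 0.09 -53 [319.1 218.1] [292.7 246.8] [346.5 246. ]
```

Bar angle by code is -45° at release and about -52° now, with no pop-up, so the slot must lie on the other side (about -41°). I'll feel back the other way in small steps.

Request:
step_arm:
  deltas:
    - {"delta_pos": [0,0,0],"dr": [0,0,-0.35],"grip": -0.553}
    - {"delta_pos": [0,0,0],"dr": [0,0,-0.35],"grip": -0.553}
    - {"delta_pos": [0,0,0],"dr": [0,0,-0.3],"grip": -0.553}
    - {"delta_pos": [0,0,0],"dr": [0,0,-0.3],"grip": -0.553}
    - {"delta_pos": [0,0,0],"dr": [0,0,-0.2],"grip": -0.553}
    - {"delta_pos": [0,0,0],"dr": [0,0,0],"grip": -0.553}

```text
time: 13.32
ee_pos: [0.4661, -0.3286, 0.0673]
tcp_rot: [0.0, 0.438, 0.899, -0.0]
wrist_force: [-0.7, 1.0, 1.4]
finger_gap: 0.0191
gripper_force: 1.1
```

```bash
python3 -c "
from h import *
st()"
```

```text
t 13.32 p [ 0.4661 -0.3286  0.0673] yaw 128.09 z [ 0. -0. -1.] F [-0.7  1.   1.4] M [ 0.19  0.22 -0.08] gap 0.0191 q [-0.34  0.4  -0.13  0.   -1.03 -2.14] tau [ -0.  -43.   20.6   4.6   0.3   0.3]
```

Request:
step_arm:
  deltas:
    - {"delta_pos": [0,0,0],"dr": [0,0,-0.17],"grip": -0.553}
    - {"delta_pos": [0,0,0],"dr": [0,0,-0.17],"grip": -0.553}
    - {"delta_pos": [0,0,0],"dr": [0,0,0],"grip": -0.553}

```text
time: 13.57
ee_pos: [0.4662, -0.3285, 0.0673]
tcp_rot: [0.0, 0.421, 0.907, -0.0]
wrist_force: [-1.0, 0.9, 2.5]
finger_gap: 0.0192
gripper_force: 1.6
```

```bash
python3 -c "
from h import *
st()"
```

```text
t 13.57 p [ 0.4662 -0.3285  0.0673] yaw 130.16 z [ 0. -0. -1.] F [-1.   0.9  2.5] M [ 0.2   0.33 -0.09] gap 0.0192 q [-0.34  0.4  -0.13  0.   -1.03 -2.1 ] tau [ -0.  -42.4  20.4   4.5   0.4   0.3]
```

Fz has gone positive at this height, which looks like the knob springing up. I'll hold, check, and lift slightly.

Request:
step_arm:
  deltas:
    - {"delta_pos": [0,0,0],"dr": [0,0,0],"grip": -0.54}
    - {"delta_pos": [0,0,0],"dr": [0,0,0],"grip": -0.53}
    - {"delta_pos": [0,0,0],"dr": [0,0,0],"grip": -0.53}

```text
time: 13.82
ee_pos: [0.4661, -0.3285, 0.0668]
tcp_rot: [-0.0, 0.422, 0.907, 0.0]
wrist_force: [-0.1, -0.3, -0.6]
finger_gap: 0.0203
gripper_force: 0.0
```

```bash
python3 -c "
from h import *
st()"
```

```text
t 13.82 p [ 0.4661 -0.3285  0.0668] yaw 130.08 z [-0.  0. -1.] F [-0.1 -0.3 -0.6] M [-0.01  0.01 -0.01] gap 0.0203 q [-0.34  0.4  -0.13 -0.   -1.03 -2.1 ] tau [  0.  -43.9  20.7   4.7   0.   -0. ]
```

Request:
step_arm:
  deltas:
    - {"delta_pos": [0,0,-0.004],"dr": [0,0,0],"grip": -0.53}
    - {"delta_pos": [0,0,0],"dr": [0,0,0],"grip": -0.53}

```text
time: 13.98
ee_pos: [0.4662, -0.3286, 0.0681]
tcp_rot: [0.0, 0.422, 0.907, -0.0]
wrist_force: [-0.4, -0.1, -0.0]
finger_gap: 0.0203
gripper_force: 0.0
```

Request:
step_arm:
  deltas:
    - {"delta_pos": [0,0,-0.004],"dr": [0,0,0],"grip": -0.53}
    - {"delta_pos": [0,0,0],"dr": [0,0,0],"grip": -0.53}

```text
time: 14.15
ee_pos: [0.4662, -0.3286, 0.0692]
tcp_rot: [0.0, 0.422, 0.907, -0.0]
wrist_force: [0.8, -1.2, 0.7]
finger_gap: 0.0203
gripper_force: 0.0
```

```bash
python3 -c "
from h import *
st()
snap('wrist','w7'); print(barang('w7',0,range(186,222,3)))
a=np.load('pics/w7.npz')['frame']
print((a[186:210:2,296:352:4].mean(2)).round().astype(int).tolist())
q=np.load('q2.npy')
for z in (.084,.09):
    for a in (-38,-41,-45,-49,-53):
      x=np.radians(a+180); e=lambda s,t:np.array(proj('w7',cw(q,(s*np.cos(x)-t*np.sin(x),-.04+s*np.sin(x)+t*np.cos(x),z)))).round(1)
      print(z,a,e(.03,0))
"
```

```text
t 14.15 p [ 0.4662 -0.3286  0.0692] yaw 130.09 z [ 0. -0. -1.] F [ 0.8 -1.2  0.7] M [-0.01  0.    0.04] gap 0.0203 q [-0.34  0.4  -0.13  0.   -1.04 -2.1 ] tau [ -0.  -43.6  20.6   4.6  -0.   -0. ]
[(192, 309, 337), (195, 305, 342), (198, 303, 344), (201, 302, 345), (204, 302, 346), (207, 301, 347), (210, 301, 347), (213, 300, 348), (216, 300, 349), (219, 299, 358)]
[[62, 62, 63, 62, 62, 63, 61, 62, 62, 61, 62, 62, 62, 60], [62, 62, 62, 62, 62, 62, 62, 62, 62, 62, 62, 61, 61, 60], [62, 61, 62, 62, 64, 63, 62, 62, 62, 62, 61, 61, 60, 60], [62, 62, 61, 63, 31, 33, 30, 31, 40, 40, 48, 61, 60, 61], [62, 62, 62, 31, 33, 33, 32, 33, 32, 33, 31, 40, 60, 60], [61, 62, 53, 33, 34, 34, 33, 34, 35, 35, 33, 33, 62, 60], [62, 61, 29, 33, 34, 35, 34, 34, 33, 33, 34, 32, 45, 59], [60, 61, 31, 34, 34, 33, 34, 35, 36, 35, 35, 32, 33, 60], [60, 60, 34, 35, 34, 34, 35, 36, 34, 35, 34, 32, 32, 58], [60, 61, 33, 33, 34, 36, 35, 34, 31, 35, 34, 33, 32, 59], [60, 60, 33, 33, 35, 35, 34, 34, 35, 34, 35, 34, 33, 59], [60, 60, 34, 34, 38, 38, 38, 36, 36, 35, 34, 35, 33, 59]]
0.084 -38 [313.4 210.1]
0.084 -41 [317.9 209.8]
0.084 -45 [323.9 209.8]
0.084 -49 [329.9 210.2]
0.084 -53 [335.8 211. ]
0.09 -38 [313.1 215.6]
0.09 -41 [317.8 215.4]
0.09 -45 [324.1 215.4]
0.09 -49 [330.4 215.8]
0.09 -53 [336.6 216.7]
```

Slackening removed the force, so that was bar friction. The bar is at -45° again. I'll touch down to feel how high the flange really stands.

Request:
step_arm:
  deltas:
    - {"delta_pos": [0,0,0.008],"dr": [0,0,0],"grip": -0.53}
    - {"delta_pos": [0,0,0.005],"dr": [0,0,0],"grip": -0.53}
    - {"delta_pos": [0,0,0],"dr": [0,0,0],"grip": -0.53}

```text
time: 14.45
ee_pos: [0.4658, -0.3283, 0.0653]
tcp_rot: [-0.0, 0.422, 0.907, 0.0]
wrist_force: [-0.7, -0.3, 0.2]
finger_gap: 0.0201
gripper_force: 0.0
```

Request:
step_arm:
  deltas:
    - {"delta_pos": [0,0,0.004],"dr": [0,0,0],"grip": -0.53}
    - {"delta_pos": [0,0,0],"dr": [0,0,0],"grip": -0.53}

```text
time: 14.62
ee_pos: [0.466, -0.3285, 0.0645]
tcp_rot: [-0.0, 0.422, 0.907, 0.0]
wrist_force: [0.2, -0.2, -0.9]
finger_gap: 0.0204
gripper_force: 0.0
```

Request:
step_arm:
  deltas:
    - {"delta_pos": [0,0,0.004],"dr": [0,0,0],"grip": -0.53}
    - {"delta_pos": [0,0,0],"dr": [0,0,0],"grip": -0.53}

```text
time: 14.78
ee_pos: [0.4661, -0.3285, 0.0636]
tcp_rot: [-0.0, 0.422, 0.907, -0.0]
wrist_force: [-0.3, 0.4, 0.2]
finger_gap: 0.0202
gripper_force: 0.0
```

Request:
step_arm:
  deltas:
    - {"delta_pos": [0,0,0.004],"dr": [0,0,0],"grip": -0.53}
    - {"delta_pos": [0,0,0],"dr": [0,0,0],"grip": -0.53}

```text
time: 14.95
ee_pos: [0.4662, -0.3285, 0.063]
tcp_rot: [0.0, 0.422, 0.907, -0.0]
wrist_force: [-1.8, 1.6, 3.4]
finger_gap: 0.0204
gripper_force: 1.2
```

Request:
step_arm:
  deltas:
    - {"delta_pos": [0,0,0.003],"dr": [0,0,0],"grip": -0.53}
    - {"delta_pos": [0,0,0],"dr": [0,0,0],"grip": -0.53}

```text
time: 15.12
ee_pos: [0.4662, -0.3285, 0.0624]
tcp_rot: [0.0, 0.422, 0.907, -0.0]
wrist_force: [-1.7, 1.4, 5.4]
finger_gap: 0.0202
gripper_force: 2.5
```

It is still hanging (contact at about 0.063). I'll raise to 0.067 and keep feeling counter-clockwise with a slacker gap.

Request:
step_arm:
  deltas:
    - {"delta_pos": [0,0,-0.01],"dr": [0,0,0],"grip": -0.54}
    - {"delta_pos": [0,0,-0.007],"dr": [0,0,0],"grip": -0.54}
    - {"delta_pos": [0,0,0],"dr": [0,0,-0.17],"grip": -0.54}
    - {"delta_pos": [0,0,0],"dr": [0,0,-0.17],"grip": -0.54}
    - {"delta_pos": [0,0,0],"dr": [0,0,0],"grip": -0.54}

```text
time: 15.53
ee_pos: [0.4662, -0.3286, 0.0663]
tcp_rot: [0.0, 0.405, 0.914, -0.0]
wrist_force: [-0.0, 0.6, 1.4]
finger_gap: 0.0191
gripper_force: 1.7
```

```bash
python3 -c "
from h import *
st()"
```

```text
t 15.53 p [ 0.4662 -0.3286  0.0663] yaw 132.22 z [ 0. -0. -1.] F [-0.   0.6  1.4] M [ 0.02  0.06 -0.08] gap 0.0191 q [-0.34  0.41 -0.14  0.   -1.03 -2.07] tau [  0.1 -42.9  20.1   4.5   0.    0.3]
```

Request:
step_arm:
  deltas:
    - {"delta_pos": [0,0,0],"dr": [0,0,-0.17],"grip": -0.54}
    - {"delta_pos": [0,0,0],"dr": [0,0,0],"grip": -0.54}

```text
time: 15.7
ee_pos: [0.4663, -0.3286, 0.0665]
tcp_rot: [0.0, 0.397, 0.918, -0.0]
wrist_force: [-0.2, 0.7, 3.4]
finger_gap: 0.0197
gripper_force: 2.8
```

```bash
python3 -c "
from h import *
st()"
```

```text
t 15.7 p [ 0.4663 -0.3286  0.0665] yaw 133.24 z [ 0. -0. -1.] F [-0.2  0.7  3.4] M [0.18 0.14 0.04] gap 0.0197 q [-0.34  0.41 -0.14  0.   -1.03 -2.05] tau [ -0.1 -42.   19.8   4.4   0.2   0.1]
```

Request:
step_arm:
  deltas:
    - {"delta_pos": [0,0,0],"dr": [0,0,-0.17],"grip": -0.54}
    - {"delta_pos": [0,0,0],"dr": [0,0,0],"grip": -0.54}

```text
time: 15.87
ee_pos: [0.4663, -0.3286, 0.0665]
tcp_rot: [0.0, 0.389, 0.921, -0.0]
wrist_force: [0.7, 0.9, 3.2]
finger_gap: 0.0198
gripper_force: 3.2
```

```bash
python3 -c "
from h import *
st()"
```

```text
t 15.87 p [ 0.4663 -0.3286  0.0665] yaw 134.26 z [ 0. -0. -1.] F [0.7 0.9 3.2] M [ 0.1   0.14 -0.  ] gap 0.0198 q [-0.34  0.41 -0.14  0.   -1.03 -2.03] tau [  0.  -42.   19.7   4.3   0.2   0.2]
```

Fz is steady at 3.3 N with almost no turning moment: the knob has sprung up against the fingertips (2 N + 0.6 N/mm × ~2 mm fits). I'll stop turning, slacken and lift.

Request:
step_arm:
  deltas:
    - {"delta_pos": [0,0,-0.002],"dr": [0,0,0],"grip": -0.53}
    - {"delta_pos": [0,0,-0.002],"dr": [0,0,0],"grip": -0.52}
    - {"delta_pos": [0,0,0],"dr": [0,0,0],"grip": -0.52}

```text
time: 16.12
ee_pos: [0.4662, -0.3285, 0.0674]
tcp_rot: [0.0, 0.389, 0.921, -0.0]
wrist_force: [-0.1, 0.1, 3.3]
finger_gap: 0.0206
gripper_force: 1.4
```

Request:
step_arm:
  deltas:
    - {"delta_pos": [0,0,-0.002],"dr": [0,0,0],"grip": -0.52}
    - {"delta_pos": [0,0,-0.002],"dr": [0,0,0],"grip": -0.52}
    - {"delta_pos": [0,0,0],"dr": [0,0,0],"grip": -0.52}

```text
time: 16.37
ee_pos: [0.4662, -0.3285, 0.0682]
tcp_rot: [0.0, 0.389, 0.921, 0.0]
wrist_force: [0.1, -0.4, 2.2]
finger_gap: 0.0202
gripper_force: 1.1
```

Request:
step_arm:
  deltas:
    - {"delta_pos": [0,0,-0.004],"dr": [0,0,0],"grip": -0.5}
    - {"delta_pos": [0,0,-0.004],"dr": [0,0,0],"grip": -0.48}
    - {"delta_pos": [0,0,0],"dr": [0,0,0],"grip": -0.45}
    - {"delta_pos": [0,0,0],"dr": [0,0,0],"grip": -0.42}

```text
time: 16.7
ee_pos: [0.4659, -0.3284, 0.07]
tcp_rot: [-0.0, 0.389, 0.921, 0.0]
wrist_force: [-0.2, -0.5, 0.7]
finger_gap: 0.0248
gripper_force: 0.0
```

```bash
python3 -c "
from h import *
st()
snap('wrist','w8'); print(barang('w8',0,range(183,222,3)))
q=np.load('q2.npy')
for z in (.084,.09):
    for a in (-35,-38,-41,-45,-49):
      x=np.radians(a+180); e=lambda s,t:np.array(proj('w8',cw(q,(s*np.cos(x)-t*np.sin(x),-.04+s*np.sin(x)+t*np.cos(x),z)))).round(1)
      print(z,a,e(.03,0))
"
```

```text
t 16.7 p [ 0.4659 -0.3284  0.07  ] yaw 134.17 z [-0.  0. -1.] F [-0.2 -0.5  0.7] M [-0.01 -0.01 -0.04] gap 0.0248 q [-0.34  0.4  -0.13 -0.   -1.04 -2.03] tau [ -0.  -43.8  20.8   4.7  -0.   -0. ]
[(195, 310, 332), (198, 306, 343), (201, 305, 346), (204, 304, 347), (207, 303, 349), (210, 303, 351), (213, 302, 350), (216, 302, 352), (219, 301, 351)]
0.084 -35 [315.4 210.1]
0.084 -38 [319.9 210. ]
0.084 -41 [324.3 210. ]
0.084 -45 [330.3 210.4]
0.084 -49 [336.1 211.2]
0.09 -35 [315.2 215.6]
0.09 -38 [319.9 215.5]
0.09 -41 [324.5 215.5]
0.09 -45 [330.7 216. ]
0.09 -49 [336.9 216.8]
```

It rose all the way: 3.3 N, then 2.2 N at 0.068, then free at 0.070. The bar sits at -42°, within the slot range of the tall pin's station. I'll lift off and go over the feed key with the fingers shut.

Request:
step_arm:
  deltas:
    - {"delta_pos": [0,0,-0.03],"dr": [0,0,0],"grip": -0.38}
    - {"delta_pos": [0,0,-0.05],"dr": [0,0,0],"grip": -0.38}
    - {"delta_pos": [0,0,-0.06],"dr": [0,0,0],"grip": -0.38}
    - {"delta_pos": [0,0,-0.06],"dr": [0,0,0],"grip": -0.38}
    - {"delta_pos": [0,0,-0.05],"dr": [0,0,0],"grip": -0.38}
    - {"delta_pos": [0.0366,0.092,0],"dr": [0,0,0],"grip": -1}
    - {"delta_pos": [0.0366,0.092,0],"dr": [0,0,0],"grip": -1}
    - {"delta_pos": [0.0366,0.092,0],"dr": [0,0,0],"grip": -1}
    - {"delta_pos": [0.0366,0.092,0],"dr": [0,0,0],"grip": -1}
    - {"delta_pos": [0.0366,0.092,0],"dr": [0,0,0],"grip": -1}
    - {"delta_pos": [0,0,0],"dr": [0,0,0],"grip": -1}
    - {"delta_pos": [0,0,0],"dr": [0,0,0],"grip": -1}

```text
time: 17.75
ee_pos: [0.5172, -0.2147, 0.1333]
tcp_rot: [0.0, 0.388, 0.922, 0.0]
wrist_force: [1.1, -0.2, -0.7]
finger_gap: 0.0002
gripper_force: 0.0
```

```bash
python3 - <<'E'
from h import *
st([.5164,-.2155,.085])
# check knob from top & key location by code
snap('top','t9')
q=np.load('q2.npy')
g=lambda f,p:np.array(proj(f,p)).round(1)
print('top key pred',g('t9',cw(q,(.036,.078,.062))))
# key position from w2: circle of grey key
snap('wrist','w9')
for f in('w2','w5','w8','w9'): print(f,g(f,cw(q,(.036,.078,.062))))
E
```

```text
t 17.75 p [ 0.5172 -0.2147  0.1333] yaw 134.3 z [ 0. -0. -1.] F [ 1.1 -0.2 -0.7] M [ 0.01  0.08 -0.06] gap 0.0002 q [-0.11  0.33 -0.07  0.   -1.18 -2.25] tau [  1.  -41.1  22.3   4.9   0.   -0.1]
delta units [ 0.     -0.0047  0.193 ]
top key pred [402.  210.2]
w2 [433.6 282.6]
w5 [623.1 126.9]
w8 [608.1 155.1]
w9 [319.7 213.2]
```

No sign of contact with anything, and the key prediction in top (402,210) matches the seen (401,211). Descending onto the key.

Request:
step_arm:
  deltas:
    - {"delta_pos": [0,-0.004,0.06],"dr": [0,0,0],"grip": -1}
    - {"delta_pos": [0,0,0.07],"dr": [0,0,0],"grip": -1}
    - {"delta_pos": [0,0,0.06],"dr": [0,0,0],"grip": -1}
    - {"delta_pos": [0,0,0.03],"dr": [0,0,0],"grip": -1}
    - {"delta_pos": [0,0,0],"dr": [0,0,0],"grip": -1}

```text
time: 18.27
ee_pos: [0.5144, -0.2168, 0.0761]
tcp_rot: [-0.002, 0.39, 0.921, -0.0]
wrist_force: [-0.4, 0.6, -0.1]
finger_gap: -0.0004
gripper_force: 0.0
```

Request:
step_arm:
  deltas:
    - {"delta_pos": [0,0,0.006],"dr": [0,0,0],"grip": -1}
    - {"delta_pos": [0,0,0.006],"dr": [0,0,0],"grip": -1}
    - {"delta_pos": [0,0,0.006],"dr": [0,0,0],"grip": -1}
    - {"delta_pos": [0,0,0.004],"dr": [0,0,0],"grip": -1}
    - {"delta_pos": [0,0,0],"dr": [0,0,0],"grip": -1}

```text
time: 18.68
ee_pos: [0.5161, -0.2163, 0.0725]
tcp_rot: [0.0, 0.389, 0.921, 0.0]
wrist_force: [0.1, 0.3, -0.0]
finger_gap: -0.0001
gripper_force: 0.0
```

Request:
step_arm:
  deltas:
    - {"delta_pos": [0,0,0.004],"dr": [0,0,0],"grip": -1}
    - {"delta_pos": [0,0,0.004],"dr": [0,0,0],"grip": -1}
    - {"delta_pos": [0,0,0],"dr": [0,0,0],"grip": -1}

```text
time: 18.93
ee_pos: [0.5161, -0.2162, 0.0702]
tcp_rot: [0.0, 0.389, 0.921, 0.0]
wrist_force: [-0.4, -0.5, 0.7]
finger_gap: -0.0001
gripper_force: 0.0
```

Request:
step_arm:
  deltas:
    - {"delta_pos": [0,0,0.004],"dr": [0,0,0],"grip": -1}
    - {"delta_pos": [0,0,0.004],"dr": [0,0,0],"grip": -1}
    - {"delta_pos": [0,0,0],"dr": [0,0,0],"grip": -1}

```text
time: 19.18
ee_pos: [0.5161, -0.2163, 0.0683]
tcp_rot: [0.0, 0.389, 0.921, -0.0]
wrist_force: [-0.3, 1.3, 2.9]
finger_gap: -0.0001
gripper_force: 1.2
```

Request:
step_arm:
  deltas:
    - {"delta_pos": [0,0,0.004],"dr": [0,0,0],"grip": -1}
    - {"delta_pos": [0,0,0.004],"dr": [0,0,0],"grip": -1}
    - {"delta_pos": [0,0,0.004],"dr": [0,0,0],"grip": -1}
    - {"delta_pos": [0,0,0],"dr": [0,0,0],"grip": -1}

```text
time: 19.52
ee_pos: [0.5161, -0.2163, 0.0653]
tcp_rot: [0.0, 0.389, 0.921, 0.0]
wrist_force: [-0.2, 1.0, 4.0]
finger_gap: 0.0
gripper_force: 2.0
```

Request:
step_arm:
  deltas:
    - {"delta_pos": [0,0,0.004],"dr": [0,0,0],"grip": -1}
    - {"delta_pos": [0,0,0],"dr": [0,0,0],"grip": -1}

```text
time: 19.68
ee_pos: [0.5161, -0.2162, 0.0643]
tcp_rot: [0.0, 0.389, 0.921, 0.0]
wrist_force: [-0.5, 1.2, 4.3]
finger_gap: 0.0002
gripper_force: 2.3
```

Request:
step_arm:
  deltas:
    - {"delta_pos": [0,0,0.003],"dr": [0,0,0],"grip": -1}
    - {"delta_pos": [0,0,0],"dr": [0,0,0],"grip": -1}

```text
time: 19.85
ee_pos: [0.5161, -0.2163, 0.0641]
tcp_rot: [0.0, 0.389, 0.921, -0.0]
wrist_force: [-2.0, 2.5, 7.1]
finger_gap: 0.0
gripper_force: 3.7
```

The force has stepped up at 0.064, which is the full 6 mm. A slight extra push to be sure, then release and lift away.

Request:
step_arm:
  deltas:
    - {"delta_pos": [0,0,0.003],"dr": [0,0,0],"grip": -1}
    - {"delta_pos": [0,0,0],"dr": [0,0,0],"grip": -1}

```text
time: 20.02
ee_pos: [0.5162, -0.2163, 0.064]
tcp_rot: [0.0, 0.389, 0.921, -0.0]
wrist_force: [-3.3, 3.3, 12.0]
finger_gap: 0.0001
gripper_force: 5.8
```

Request:
step_arm:
  deltas:
    - {"delta_pos": [0,0,-0.01],"dr": [0,0,0],"grip": -1}
    - {"delta_pos": [0,0,-0.02],"dr": [0,0,0],"grip": -1}
    - {"delta_pos": [0,0,-0.04],"dr": [0,0,0],"grip": -1}
    - {"delta_pos": [0,0,-0.06],"dr": [0,0,0],"grip": -1}
    - {"delta_pos": [0,0,-0.07],"dr": [0,0,0],"grip": -1}
    - {"delta_pos": [0,0,-0.07],"dr": [0,0,0],"grip": -1}
    - {"delta_pos": [0,0,-0.03],"dr": [0,0,0],"grip": -1}
    - {"delta_pos": [0,0,0],"dr": [0,0,0],"grip": -1}
    - {"delta_pos": [0,0,0],"dr": [0,0,0],"grip": -1}

```text
time: 20.77
ee_pos: [0.5158, -0.216, 0.1373]
tcp_rot: [-0.0, 0.389, 0.921, 0.0]
wrist_force: [-0.7, -0.7, -0.4]
finger_gap: 0.0
gripper_force: 0.0
```

```bash
python3 - <<'E'
from h import *
st()
snap('wrist','w10'); snap('scene','s10')
q=np.load('q2.npy')
for k in range(8):
    c=np.radians(45*k); print(45*k,np.array(proj('w10',cw(q,(.058*np.cos(c),-.04+.058*np.sin(c),.046)))).round())
# white pointer line/nose: bright pixels within r<50mm of axis, at nose height
a=np.load('pics/w10.npz')['frame'].astype(int)
for z in (.051,.057):
  for ang in range(-60,-24,4):
    c=np.radians(ang); u,v=proj('w10',cw(q,(.044*np.cos(c),-.04+.044*np.sin(c),z))); u,v=int(round(u)),int(round(v)); print(z,ang,(u,v),a[v,u].tolist() if 0<=u<640 and 0<=v<400 else None)
E
```

```text
t 20.77 p [ 0.5158 -0.216   0.1373] yaw 134.16 z [-0.     0.001 -1.   ] F [-0.7 -0.7 -0.4] M [0.02 0.06 0.02] gap 0.0 q [-0.12  0.32 -0.06 -0.   -1.19 -2.25] tau [ -0.  -42.3  23.1   5.2  -0.    0. ]
0 [214. 324.]
45 [240. 275.]
90 [217. 218.]
135 [155. 186.]
180 [ 92. 205.]
225 [ 71. 259.]
270 [ 99. 313.]
315 [157. 338.]
0.051 -60 (138, 323) [44, 47, 48]
0.051 -56 (142, 324) [32, 33, 35]
0.051 -52 (146, 325) [29, 29, 32]
0.051 -48 (151, 326) [29, 29, 32]
0.051 -44 (155, 326) [43, 46, 48]
0.051 -40 (159, 327) [43, 46, 48]
0.051 -36 (164, 327) [43, 45, 48]
0.051 -32 (168, 326) [43, 45, 48]
0.051 -28 (172, 326) [44, 46, 48]
0.057 -60 (133, 328) [53, 53, 56]
0.057 -56 (138, 330) [45, 47, 48]
0.057 -52 (142, 331) [38, 39, 42]
0.057 -48 (147, 331) [43, 45, 48]
0.057 -44 (151, 332) [44, 45, 48]
0.057 -40 (156, 332) [43, 45, 48]
0.057 -36 (160, 332) [43, 46, 47]
0.057 -32 (164, 332) [43, 46, 48]
0.057 -28 (169, 331) [44, 46, 48]
```

The knob was felt fully up, and the key was pressed to its stop and released. The tool is clear of everything, so I'm handing in.

```bash
python3 -c "
from bench import env
print(env.job_done())"
```

```text
the job is handed in; nothing more can be done
None
```

Handed in at about 21 s: the selector sprang fully up at the tall pin's station (pointer about 3° from its stud), after I let it up just short of the catch and had to feel about 7° past and back, and the feed key was pressed once to its stop and released; I judged both by force and height, with no clear final picture of the knob.

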